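# Fit the last two clay tiles into a sloping sample board

## Robot

A 6-joint arm with a two-finger parallel gripper is mounted at the origin on the work surface. World frame = base frame: x ahead of the robot, y to its left, z up, the work surface at z = 0. Lengths are in m, angles in rad, forces in N, time in s.
With the tool pointing down it reaches from about 0.35 to 0.975 m from the base axis. Payload 4.9 kg.
Tool frame: the origin (TCP) lies at the very end of the fingers, on their centre line; the grasp point (between the pads) lies 19 mm behind it (manip.hold_point_z is the distance from the TCP to the grasp point, in m); z points along the fingers, y is the direction in which the jaws open and shut (so a half turn about z gives the same grasp; the last joint's range is limited). The gripper opens to 85 mm and grips with 20 to 120 N. Pads are 22 mm wide; open, the fingers measure 114 mm over their backs; the gripper's body (76 mm by 85 mm) begins 54 mm behind the grasp point. The pads swing forward as they close: fully open they stand 13 mm farther back than shut.
Start: joints at [-1.337, 0.053, 1.613, -0, 1.476, -0.119], TCP at [0.216, -0.586, 0.231] pointing down, gripper open.
Joint ranges: [-3.01, 3.01], [-1.01, 2.22], [0.06, 2.58], [-1.02, 4.17], [0.09, 2.62], [-3.14, 3.14]. Speed limits (rad/s): [2.57, 2.57, 3.14, 3.14, 3.14, 3.14].

## Interface

Orientations are given as a unit quaternion [w, x, y, z].
In Python, from plant import monitor, grab_frame, camera_params, ticket, manip gives the robot as it stands.
- The arm moves only by the tool play_rows, never from a script. Its argument "commands" is a list of rows, each an object of numbers: "dx", "dy", "dz": the shift along the tool's x, y, z in cm; "rx", "ry", "rz": the turn, a rotation vector about the tool's x, y, z in rad; "claw": the closure, from 0 (fully open) to 1 (shut). In form: [{"dx": .., "dy": .., "dz": .., "rx": .., "ry": .., "rz": .., "claw": ..}, ...]. A call has 1 to 5 rows; each row is the pose to reach, as a shift and turn from the pose measured when the call began, along the tool's axes at that moment; what a row does not reach only later rows make up. A row lasts 1/10 s, in which the tool goes at most 50 mm and 8.59 degrees, less where a joint would pass 70% of its speed; a pose out of reach is approached as far as the arm can. A call with a gripper value outside its range is refused whole. The fingers move at their own pace and stop on an object; the grip force is fixed at half the most. Time passes only in rows, so rows that repeat a pose let the fingers close. It gives the time, the measured TCP pose, the force and the opening at its end, in the units of the state.
- monitor.state(): the state, without advancing time (a new reading comes with each control period).
- grab_frame(name): name is "side" or "top" or "wrist"; returns the picture (480x640x3 uint8, blue, green, red); there is no depth.
- camera_params(name): a dict with "fx", "fy", "cx", "cy" (pixels), "rvec" (rotation vector, rad) and "tvec" (3), from world to camera coordinates, as OpenCV has them; the wrist camera has in their place "tool_from_camera" (4x4, takes a point from camera to tool coordinates, whose origin is the TCP and whose axes are the flange's). Camera axes: x right, y down, z forward; pixel columns grow to the right and rows downward; lengths in m; the calibration is good to about 2 mm. A picture is of the moment at which its call begins: read the wrist's pose just before it. camera_params takes no time and is no camera call.
- ticket.job_done(): hands the job in, once; it reports no verdict.
The state is a dict: "time": time; "joint_pos": joint angles; "joint_vel": joint speeds; "joint_efforts": joint torques, N m; "tool_pos": TCP position; "tool_rot": TCP orientation; "contact_force": force on the tool from outside, world axes, zero at the start; "ft_torque": the same for the moment, N m; "gripper_width": opening from 0.0 (shut) to 1.0 (fully open).
Only numpy, scipy, OpenCV 4.12 (cv2) and the standard library are available. Lean on these libraries where they do the work, as an engineer would, in place of code of your own. Each camera call takes 0.05 s, during which the arm holds its last target.

## Task

Finish the floor-tile sample board on the counter: lay the two loose terracotta tiles, the whole double-T one and the sawn half, into the gaps of their own shape, turned so that they interlock with their neighbours, and seat each one fully home, flush with the tiles around it. Set them in gently rather than dropping or slamming them into the board, let go, and leave the other things on the counter where they lie.

Things in the scene. Friction and masses are not known exactly. Their poses are not given: they have to be found in the camera images.
- tile_whole_c (a point): Loose terracotta double-T (I-shaped) tile lying flat, 22 mm thick, 0.2-0.35 kg. 107.5 mm long (x), 67.5 mm wide (y) over its two heads, 45.5 mm at the waist, whose parallel sides are straight for 45 mm; then 45-degree shoulders and 20 mm straight head sides. All edges have a 2 mm arris. Half a turn about z gives the same shape. Point: its centre, half-way up; z up.
- tile_half_c (a point): Loose terracotta half tile, T-shaped: the same tile sawn across mid-waist, lying flat, 22 mm thick, 0.1-0.17 kg. 52.5 mm long (x): the head end, 67.5 mm wide, faces its -x, the sawn end, 45.5 mm wide, its +x; these two end faces are flat and parallel. Point: middle of its length and width, half-way up; z up.
- gap_whole (a point): Gap for the whole tile: where its centre lies when home and flush. Tile tops around are 11 mm above this point along z, the gap's floor 11 mm below. x up the slope, y left along the board, z square out of the face (28 degrees from vertical). The tile's x lies along this x, either way round. Play 2.5 mm on every side; neighbours are fixed, with a 2 mm arris.
- gap_half (a point): Gap for the half tile, at the board's top edge: where its centre lies when home and flush; axes, heights and play as for gap_whole. The half tile's x lies along this x: sawn end up the slope against the aluminium edge strip (2 mm lower than the tile tops), head down the slope.
- board: Sample board: panel 238 mm (up the slope) x 302 mm, aluminium edge strip, on a fixed wooden stand, face sloping 28 degrees from level, covered with fixed terracotta and sand double-T tiles but for two gaps. Origin on the counter under the panel's centre; x level, towards the high side, y left along the board, z up. Face 45 to 170 mm above the counter. Does not move.
- brick_tile: Bystander: plain rectangular grey concrete tile 98 x 60 x 22 mm, lying flat; fits neither gap. Origin under its centre.
- mallet: Bystander: rubber mallet lying down, 280 mm long. Origin on the counter under its handle.
- tape: Bystander: yellow tape measure, about 68 x 66 x 34 mm. Origin under its centre.
- coupling: Bystander: white pipe coupling standing on end, 56 mm across, 62 mm high. Origin under its centre.
- elbow: Bystander: white pipe elbow, 48 mm across, 72 mm high. Origin under its standing leg.
- spacer_jar: Bystander: jar with red lid, 66 mm across, 100 mm high. Origin under its centre.
- putty_knife: Bystander: putty knife lying down. Origin under it.
- tee: Bystander: white pipe tee lying down, 90 mm long, 42 mm high. Origin under its centre.
There are look-alikes about, which are no part of the job. What is shaped like the part that bears tile_whole_c but pink is not meant. What is shaped like the part that bears tile_half_c but turquoise is not meant.

How it is judged:
On the way:
1. one of the two tiles lies flush in its own gap, let go ((((x of tile_whole_c in the frame of gap_whole between -0.006 and 0.006 m and y of tile_whole_c in the frame of gap_whole between -0.006 and 0.006 m and z of tile_whole_c in the frame of gap_whole between -0.003 and 0.002 m and angle between the z axis of tile_whole_c and the z axis of gap_whole, either way round below 0.05 rad and angle between the x axis of tile_whole_c and the x axis of gap_whole, either way round below 0.15 rad) and linear speed of tile_whole below 0.01 m/s and contact force between the fingers and tile_whole below 0.2 N) or ((x of tile_half_c in the frame of gap_half between -0.006 and 0.006 m and y of tile_half_c in the frame of gap_half between -0.006 and 0.006 m and z of tile_half_c in the frame of gap_half between -0.003 and 0.002 m and angle between the z axis of tile_half_c and the z axis of gap_half, either way round below 0.05 rad and angle between the x axis of tile_half_c and the x axis of gap_half, either way round below 0.15 rad) and linear speed of tile_half below 0.01 m/s and contact force between the fingers and tile_half below 0.2 N))), for 0.2 s.
At the end, for the whole second after the job is handed in: The whole tile and the half tile each lie in the gap of their own shape, the right way round: centre within 6 mm of the gap's centre along the board and between 3 mm below and 2 mm above flush, face within 0.05 rad of the board's face and turned within 0.15 rad of the pattern; let go and at rest (x of tile_whole_c in the frame of gap_whole between -0.006 and 0.006 m and y of tile_whole_c in the frame of gap_whole between -0.006 and 0.006 m and z of tile_whole_c in the frame of gap_whole between -0.003 and 0.002 m and angle between the z axis of tile_whole_c and the z axis of gap_whole, either way round below 0.05 rad and angle between the x axis of tile_whole_c and the x axis of gap_whole, either way round below 0.15 rad and linear speed of each of tile_whole, tile_half below 0.01 m/s and contact force between the fingers and tile_whole below 0.2 N and x of tile_half_c in the frame of gap_half between -0.006 and 0.006 m and y of tile_half_c in the frame of gap_half between -0.006 and 0.006 m and z of tile_half_c in the frame of gap_half between -0.003 and 0.002 m and angle between the z axis of tile_half_c and the z axis of gap_half, either way round below 0.05 rad and angle between the x axis of tile_half_c and the x axis of gap_half, either way round below 0.15 rad and contact force between the fingers and tile_half below 0.2 N); the robot touches nothing.
It fails at once if another loose thing on the counter (brick tile, mallet, tape, coupling, elbow, jar, putty knife, tee) is moved by more than 30 mm (distance of any of brick_tile, mallet, tape, coupling, elbow, spacer_jar, putty_knife, tee from where it was at the start of the episode above 0.03 m).
It fails at once if the whole tile is dropped or slammed into the board (faster than 0.8 m/s within 60 mm of its place) (distance between tile_whole_c and gap_whole below 0.06 m and linear speed of tile_whole above 0.8 m/s).
It fails at once if the half tile is dropped or slammed into the board (faster than 0.8 m/s within 60 mm of its place) (distance between tile_half_c and gap_half below 0.06 m and linear speed of tile_half above 0.8 m/s).
It also fails if it takes over 64 s, if anything falls off the work surface, if the arm or the gripper's body presses on something with over 40 N, if the wrist force passes 120 N, or if a joint passes its speed limit or range.

## Working session

There is one attempt and no reset: what is moved stays moved. The work goes in short steps, Python scripts to look and compute and a tool call to move; the robot and the scene stay as the last step left them, time stands still between calls to the robot, and variables do not carry over. Pictures are saved under pics/ and viewed, and the job is handed in when it is done.

Besides the shell and the picture viewer there is one more tool, called by a JSON object that holds its "fn" and its "kwargs". play_rows: Moves the arm, as the interface text tells. Its arguments: {"type":"object","properties":{"commands":{"type":"array"}},"required":["commands"]}

```bash
ls; mkdir -p pics
python3 - <<'E'
from plant import monitor, grab_frame, camera_params, manip
import cv2
print(monitor.state()); print(manip.hold_point_z, [a for a in dir(manip) if a[0]!='_'])
for n in ["side","top","wrist"]:
    print(n,camera_params(n)); cv2.imwrite(f"pics/{n}0.png",grab_frame(n))
E
```

```text
pics
{'time': 0.0, 'joint_pos': array([-1.33700956e+00,  5.33545571e-02,  1.61433243e+00, -2.00961093e-05,
        1.47600711e+00, -1.19001320e-01]), 'joint_vel': array([-2.21193014e-03,  8.00722449e-05,  8.84017149e-04,  5.54445828e-04,
       -2.60155632e-04, -2.49493134e-04]), 'joint_efforts': array([-8.74865127e-04, -3.93673074e+01, -3.70179605e+01, -1.27654339e-04,
        7.01777419e-03,  1.05263015e-05]), 'tool_pos': array([ 0.2157917 , -0.58588103,  0.2300415 ]), 'tool_rot': array([-1.04841918e-03,  9.84482156e-01,  1.75481570e-01, -7.02562247e-05]), 'contact_force': array([0.69867816, 0.38603112, 0.02334199]), 'ft_torque': array([0.0710033 , 0.00954461, 0.03756991]), 'gripper_width': 0.9975846166601844}
0.0187 ['IKError', 'hold_point_z']
side {'fx': 585.9342389916744, 'fy': 585.9342389916744, 'cx': 321.920472876037, 'cy': 246.80322233308704, 'rvec': array([ 0.40869563, -2.67470557,  1.27887599]), 'tvec': array([0.52693161, 0.18542332, 1.46736353])}
top {'fx': 475.96834707899154, 'fy': 475.96834707899154, 'cx': 319.67643161455527, 'cy': 235.25155943754206, 'rvec': array([ 2.10511126, -2.0885271 ,  0.23906708]), 'tvec': array([0.01544892, 0.55324061, 1.07205173])}
wrist {'fx': 343.80251311323343, 'fy': 343.80251311323343, 'cx': 323.24957532206747, 'cy': 237.80231042062414, 'tool_from_camera': array([[-7.38313069e-04, -9.64072736e-01, -2.65637373e-01,
         6.70368805e-02],
       [ 9.99999703e-01, -6.53202381e-04, -4.08746110e-04,
         5.55757463e-04],
       [ 2.20546016e-04, -2.65637596e-01,  9.64072932e-01,
        -1.42316417e-01],
       [ 0.00000000e+00,  0.00000000e+00,  0.00000000e+00,
         1.00000000e+00]])}
```

View pics/top0.png

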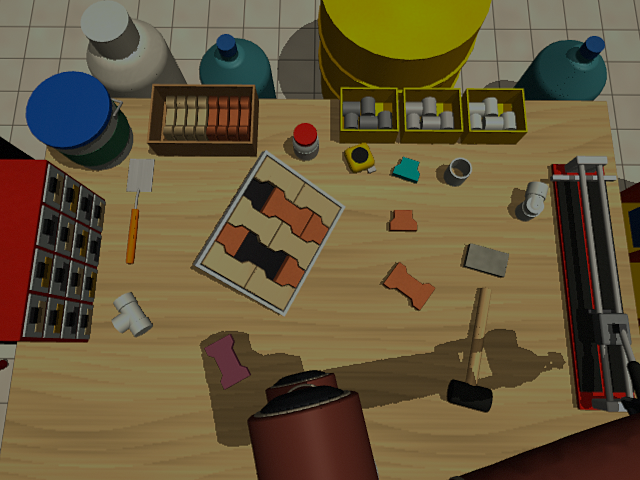

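View pics/side0.png

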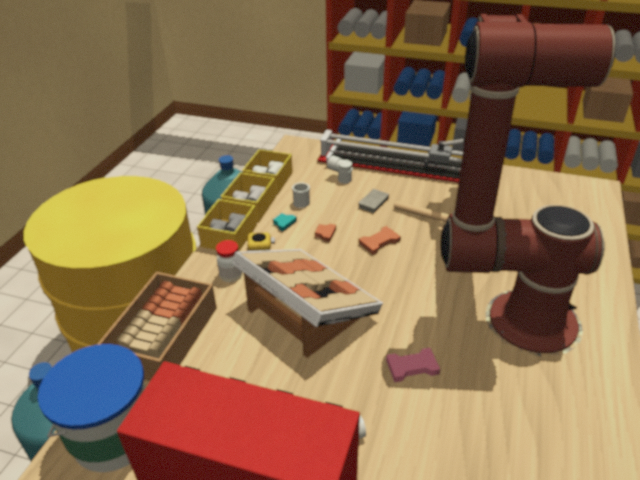

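View pics/wrist0.png

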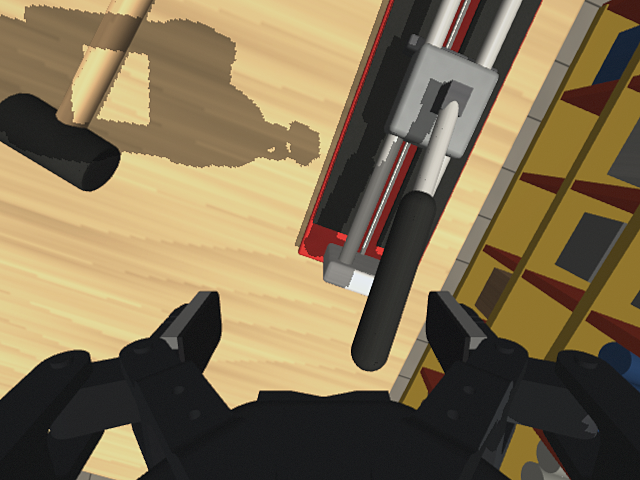

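Run:
```python
import cv2,numpy as np
from plant import camera_params
a=cv2.imread("pics/top0.png"); 
cv2.imwrite("pics/top0_b.png",cv2.resize(a[140:325,185:355],None,fx=3.2,fy=3.2,interpolation=cv2.INTER_CUBIC))
cv2.imwrite("pics/top0_t.png",cv2.resize(a[190:320,370:470],None,fx=4.5,fy=4.5,interpolation=cv2.INTER_CUBIC))
s=cv2.imread("pics/side0.png")
cv2.imwrite("pics/side0_b.png",cv2.resize(s[230:360,220:400],None,fx=4.4,fy=4.4,interpolation=cv2.INTER_CUBIC))
for n in ["side","top"]:
    p=camera_params(n);R=cv2.Rodrigues(p["rvec"])[0];print(n,-R.T@p["tvec"],R)
```

```text
side [0.17004704 1.13499132 1.07148176] [[-0.95185277 -0.30611336 -0.01645931]
 [-0.17938215  0.59971622 -0.77984774]
 [ 0.24859272 -0.73934773 -0.62575282]]
top [0.29246665 0.01380855 1.1704193 ] [[ 0.00831347 -0.99995939 -0.00347939]
 [-0.9733078  -0.00729374 -0.22938772]
 [ 0.22935303  0.00529352 -0.97332891]]
```

View pics/top0_b.png

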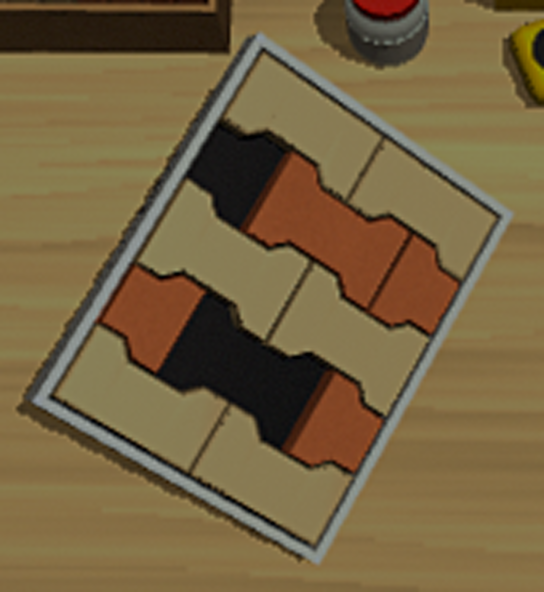

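View pics/top0_t.png

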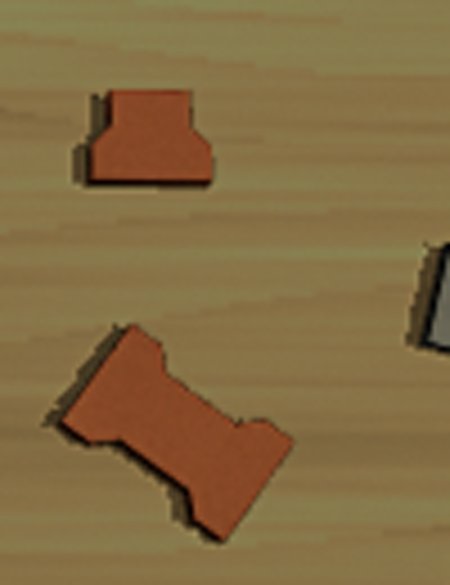

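View pics/side0_b.png

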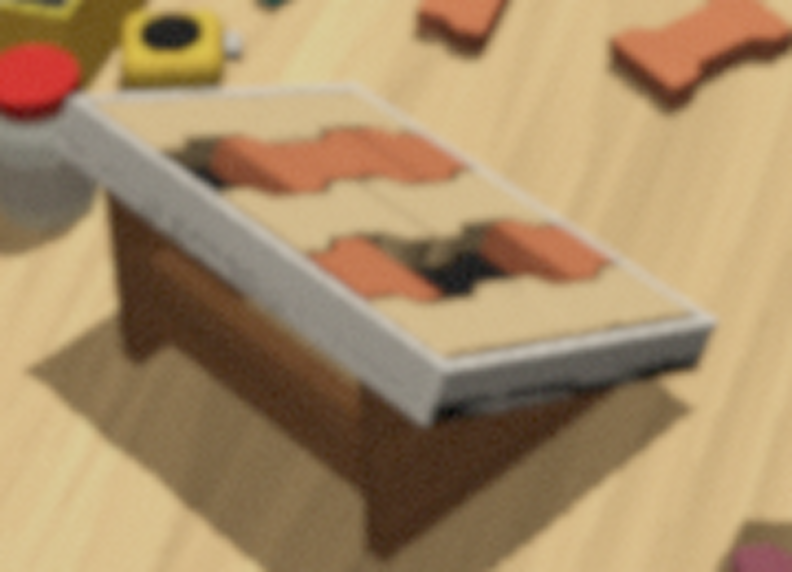

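```bash
cat > h.py <<'E'
import cv2,numpy as np
from scipy.spatial.transform import Rotation as Ro
from scipy.optimize import minimize
from plant import monitor, grab_frame, camera_params
def tool_T(st=None):
    st=st or monitor.state(); q=st["tool_rot"]; T=np.eye(4)
    T[:3,:3]=Ro.from_quat([q[1],q[2],q[3],q[0]]).as_matrix(); T[:3,3]=st["tool_pos"]; return T
def cam(name,T=None):
    p=camera_params(name); K=np.array([[p["fx"],0,p["cx"]],[0,p["fy"],p["cy"]],[0,0,1]])
    if name=="wrist":
        W=np.linalg.inv((tool_T() if T is None else T)@p["tool_from_camera"]); return K,W[:3,:3],W[:3,3]
    return K,cv2.Rodrigues(p["rvec"])[0],np.array(p["tvec"])
def proj(c,P):
    K,R,t=c; q=(np.asarray(P)@R.T+t)@K.T; return q[:,:2]/q[:,2:]
def ray(c,uv,z):
    K,R,t=c; d=R.T@np.linalg.inv(K)@[uv[0],uv[1],1]; o=-R.T@t; return o+d*(z-o[2])/d[2]
a=.0;L=.05375;w=.03375;v=.02275;s=.0225
# shoulder 45deg: width change 11 mm
WH=np.array([(-L,-w),(-L+.02,-w),(-s,-v),(s,-v),(L-.02,-w),(L,-w),(L,w),(L-.02,w),(s,v),(-s,v),(-L+.02,w),(-L,w)])
h=.02625
HA=np.array([(-h,-w),(-h+.02,-w),(h-.0225+.0013,-v),(h,-v),(h,v),(h-.0225+.0013,v),(-h+.02,w),(-h,w)])
# half: head 20 straight, shoulder 11, waist rest 21.5
HA[2,0]=HA[5,0]=-h+.031
WH[2,0]=WH[9,0]=-s; WH[3,0]=WH[8,0]=s
def fit(c,mask,poly,z,p0,ss=4):
    """mask float 0..1 ; fit (x,y,yaw) of horizontal polygon top face at z"""
    H,W=mask.shape
    def area(p):
        C,S=np.cos(p[2]),np.sin(p[2]); q=poly@np.array([[C,S],[-S,C]])+p[:2]
        uv=proj(c,np.c_[q,np.full(len(q),z)])
        m=np.zeros((H*ss,W*ss),np.uint8); cv2.fillPoly(m,[np.round(((uv+.5)*ss-.5)*16).astype(np.int32)],255,shift=4)
        return cv2.resize(m,(W,H),interpolation=cv2.INTER_AREA)/255.
    f=lambda p:np.abs(area(p*[.01,.01,.1])-mask).sum()
    sim=np.array(p0)/[.01,.01,.1]
    best=None
    for d in (.6,.2):
        r=minimize(f,sim,method="Nelder-Mead",options=dict(initial_simplex=np.vstack([sim]+[sim+d*e for e in np.eye(3)]),xatol=1e-3,fatol=1e-2)); sim=r.x
    return r.x*[.01,.01,.1],r.fun,mask.sum()
E
python3 - <<'E'
from h import *
im=cv2.imread("pics/top0.png"); c=cam("top")
hsv=cv2.cvtColor(im,cv2.COLOR_BGR2HSV)
for uv in [(409,286),(403,220)]:print(im[uv[1],uv[0]],hsv[uv[1],uv[0]],ray(c,uv,.022))
r=im[:,:,2].astype(float)-im[:,:,0]*1.0
def soft(box,ref):
    m=np.zeros(im.shape[:2]); x0,y0,x1,y1=box
    # saturation-ish: red minus green separates terracotta from wood
    d=(im[:,:,2].astype(float)-1.35*im[:,:,1]); 
    m[y0:y1,x0:x1]=np.clip(d[y0:y1,x0:x1]/ref,0,1); return m
d=(im[:,:,2].astype(float)-1.35*im[:,:,1]); print(d[286,409],d[220,403],d[250,400],d[230,398:410])
for nm,box,poly,uv,yaw in [("whole",(375,255,445,318),WH,(409,286),.95),("half",(383,202,423,237),HA,(403,220),0.)]:
    m=soft(box,d[uv[1],uv[0]]); p=ray(c,uv,.022)
    print(nm,fit(c,m,poly,.022,[p[0],p[1],yaw]))
# board corners
for uv in [(265,152),(344,208),(284,313),(196,266)]: print(uv,[ray(c,uv,z).round(3) for z in (.05,.165)])
E
```

```text
[ 37  72 136] [ 11 186 136] [ 0.43870223 -0.19684577  0.022     ]
[ 36  70 134] [ 10 187 134] [ 0.60374893 -0.18760914  0.022     ]
38.8 39.5 -18.25 [16.   17.   17.65 17.65 17.6  15.25 14.6  15.6  14.2  16.9  14.85 16.85]
whole (array([ 0.43985976, -0.19609172,  0.93360871]), np.float64(56.785400242571306), np.float64(991.186855670103))
half (array([ 0.60461917, -0.18688502,  0.00702373]), np.float64(24.39327376520233), np.float64(444.859493670886))
(265, 152) [array([0.771, 0.16 , 0.05 ]), array([0.722, 0.145, 0.165])]
(344, 208) [array([ 0.626, -0.039,  0.05 ]), array([ 0.591, -0.034,  0.165])]
(284, 313) [array([0.37 , 0.101, 0.05 ]), array([0.362, 0.092, 0.165])]
(196, 266) [array([0.479, 0.314, 0.05 ]), array([0.46 , 0.283, 0.165])]
```

```bash
cat >> h.py <<'E'
def down(x,y,z,yaw):
    T=np.eye(4);C,S=np.cos(yaw),np.sin(yaw);T[:3,0]=[C,S,0];T[:3,1]=[S,-C,0];T[:3,2]=[0,0,-1];T[:3,3]=[x,y,z];return T
def rel(T):
    st=monitor.state();D=np.linalg.inv(tool_T(st))@T
    print("t",round(st["time"],2),"d(cm)",(D[:3,3]*100).round(2),"r",Ro.from_matrix(D[:3,:3]).as_rotvec().round(4),"F",st["contact_force"].round(1),"w",round(st["gripper_width"],3))
E
python3 -c "
from h import *
rel(down(.44,-.196,.16,.934))"
```

```text
t 0.15 d(cm) [ 34.51 -28.85   7.09] r [-0.0015 -0.0007 -0.5812] F [ 0.1  0.2 -0.9] w 1.003
```

{"fn": "play_rows", "kwargs": {"commands": [{"dx": 34.5, "dy": -28.85, "dz": 7.1, "rz": -0.581, "claw": 0}, {"dx": 34.5, "dy": -28.85, "dz": 7.1, "rz": -0.581, "claw": 0}, {"dx": 34.5, "dy": -28.85, "dz": 7.1, "rz": -0.581, "claw": 0}, {"dx": 34.5, "dy": -28.85, "dz": 7.1, "rz": -0.581, "claw": 0}, {"dx": 34.5, "dy": -28.85, "dz": 7.1, "rz": -0.581, "claw": 0}]}}

```text
invalid input
```

```bash
python3 -c "
from h import *
rel(down(.44,-.196,.16,.934))"
```

```text
t 0.15 d(cm) [ 34.51 -28.85   7.09] r [-0.0015 -0.0007 -0.5812] F [ 0.1  0.2 -0.9] w 1.003
```

{"fn": "play_rows", "kwargs": {"commands": [{"dx": 34.5, "dy": -28.8, "dz": 7.1, "rx": 0, "ry": 0, "rz": -0.581, "claw": 0}, {"dx": 34.5, "dy": -28.8, "dz": 7.1, "rx": 0, "ry": 0, "rz": -0.581, "claw": 0}, {"dx": 34.5, "dy": -28.8, "dz": 7.1, "rx": 0, "ry": 0, "rz": -0.581, "claw": 0}, {"dx": 34.5, "dy": -28.8, "dz": 7.1, "rx": 0, "ry": 0, "rz": -0.581, "claw": 0}, {"dx": 34.5, "dy": -28.8, "dz": 7.1, "rx": 0, "ry": 0, "rz": -0.581, "claw": 0}]}}

```text
time: 0.65
tool_pos: [0.3394, -0.3705, 0.1914]
tool_rot: [-0.001, 0.893, 0.451, 0.0]
contact_force: [1.0, -0.0, 0.2]
gripper_width: 1.006
```

```bash
python3 -c "
from h import *
rel(down(.44,-.196,.16,.934))"
```

```text
t 0.65 d(cm) [20.01 -2.26  3.17] r [-0.0014 -0.0013  0.0012] F [ 1.  -0.   0.2] w 1.006
```

{"fn": "play_rows", "kwargs": {"commands": [{"dx": 20, "dy": -2.26, "dz": 3.2, "rx": 0, "ry": 0, "rz": 0, "claw": 0}, {"dx": 20, "dy": -2.26, "dz": 3.2, "rx": 0, "ry": 0, "rz": 0, "claw": 0}, {"dx": 20, "dy": -2.26, "dz": 3.2, "rx": 0, "ry": 0, "rz": 0, "claw": 0}, {"dx": 20, "dy": -2.26, "dz": 3.2, "rx": 0, "ry": 0, "rz": 0, "claw": 0}, {"dx": 20, "dy": -2.26, "dz": 3.2, "rx": 0, "ry": 0, "rz": 0, "claw": 0}]}}

```text
time: 1.15
tool_pos: [0.4407, -0.1915, 0.1582]
tool_rot: [-0.002, 0.891, 0.454, 0.0]
contact_force: [-0.1, -0.1, -0.4]
gripper_width: 1.003
```

```bash
python3 -c "
from h import *
rel(down(.44,-.196,.16,.934))
T=tool_T();np.save('w1.npy',T);cv2.imwrite('pics/w1.png',grab_frame('wrist'))"
```

```text
t 1.15 d(cm) [-0.4   0.21 -0.18] r [-0.0042 -0.0025  0.0075] F [-0.1 -0.1 -0.4] w 1.003
```

View pics/w1.png

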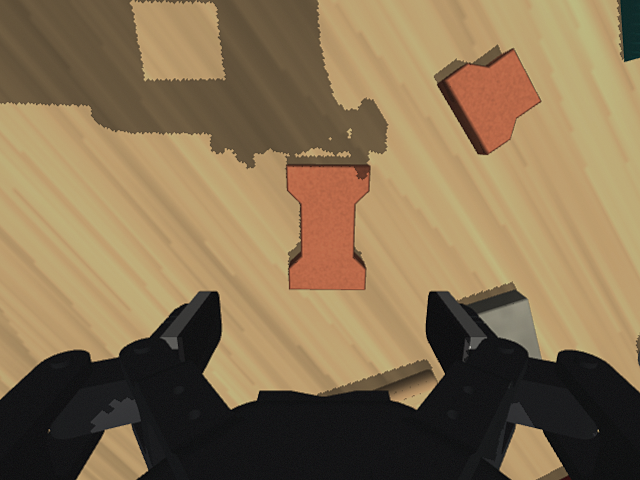

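Run:
```python
from h import *
im=cv2.imread("pics/w1.png"); c=cam("wrist",np.load("w1.npy"))
f=im.astype(float); d=f[:,:,2]-1.35*f[:,:,1]
print(im[230,330],im[100,490],d[230,330],d[100,490],im[300,600],im[130,465])
for nm,box,poly,p0,uv in [("whole",(280,155,376,298),WH,[.44,-.196,.934],(330,230)),("half",(432,40,550,160),HA,[.6046,-.187,.007],(490,100))]:
    m=np.zeros(im.shape[:2]);x0,y0,x1,y1=box
    m[y0:y1,x0:x1]=((d[y0:y1,x0:x1]>.35*d[uv[1],uv[0]])&(im[y0:y1,x0:x1,2]>110))
    cv2.imwrite(f"pics/m_{nm}.png",m*255)
    print(nm,fit(c,m,poly,.022,p0))
```

```text
[ 74 106 187] [ 72 103 182] 43.89999999999998 42.94999999999999 [115 164 189] [24 30 53]
whole (array([ 0.44064027, -0.19615811,  0.93964659]), np.float64(650.7843137254902), np.float64(7793.0))
half (array([ 0.60553115, -0.18735619,  0.01366617]), np.float64(374.7490196078431), np.float64(5197.0))[ WARN:0@0.645] global loadsave.cpp:1063 imwrite_ Unsupported depth image for selected encoder is fallbacked to CV_8U.
```

```bash
python3 -c "
from h import *
rel(down(.4406,-.1962,.06,.9396))"
```

```text
t 1.2 d(cm) [-0.26  0.24  9.86] r [-0.0034 -0.0016  0.0008] F [-0.9  0.   1.1] w 1.002
```

{"fn": "play_rows", "kwargs": {"commands": [{"dx": -0.26, "dy": 0.24, "dz": 9.8, "rx": -0.003, "ry": -0.002, "rz": 0, "claw": 0.46}, {"dx": -0.26, "dy": 0.24, "dz": 9.8, "rx": -0.003, "ry": -0.002, "rz": 0, "claw": 0.46}, {"dx": -0.26, "dy": 0.24, "dz": 9.8, "rx": -0.003, "ry": -0.002, "rz": 0, "claw": 0.46}, {"dx": -0.26, "dy": 0.24, "dz": 9.8, "rx": -0.003, "ry": -0.002, "rz": 0, "claw": 0.46}, {"dx": -0.26, "dy": 0.24, "dz": 9.8, "rx": -0.003, "ry": -0.002, "rz": 0, "claw": 0.46}]}}

```text
time: 1.7
tool_pos: [0.4423, -0.1981, 0.0637]
tool_rot: [0.002, 0.892, 0.453, 0.001]
contact_force: [0.9, -0.2, 0.8]
gripper_width: 0.538
```

```bash
python3 -c "
from h import *
rel(down(.4406,-.1962,.06,.9396))
T=tool_T();np.save('w2.npy',T);cv2.imwrite('pics/w2.png',grab_frame('wrist'))
c=cam('wrist',T)
for z in (0,-.005,-.01,-.02,-.03,-.04):
  w=.085*monitor.state()['gripper_width']/2
  print(z,proj(c,np.array([(T@[x,w,z,1])[:3] for x in (-.011,.011)])).round(0).tolist())"
```

```text
t 1.7 d(cm) [ 0.06 -0.25  0.37] r [ 0.0045  0.0002 -0.0003] F [ 0.9 -0.2  0.8] w 0.538
0 [[373.0, 319.0], [375.0, 274.0]]
-0.005 [[375.0, 324.0], [377.0, 278.0]]
-0.01 [[376.0, 330.0], [378.0, 283.0]]
-0.02 [[380.0, 343.0], [382.0, 293.0]]
-0.03 [[384.0, 358.0], [387.0, 305.0]]
-0.04 [[389.0, 376.0], [392.0, 318.0]]
```

View pics/w2.png

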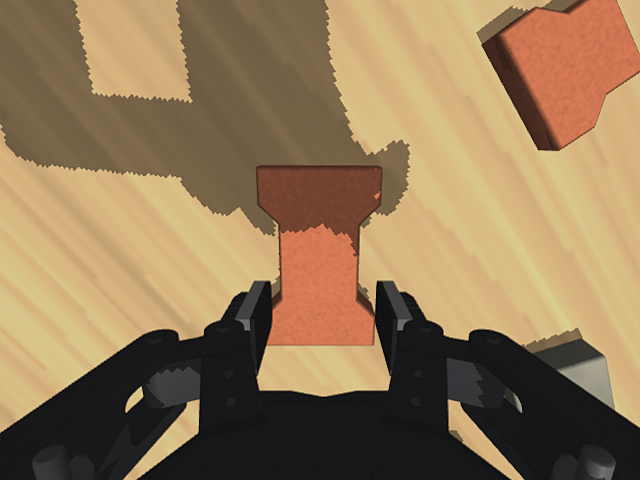

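{"fn": "play_rows", "kwargs": {"commands": [{"dx": 0.06, "dy": -0.25, "dz": 2.3, "rx": 0.004, "ry": 0, "rz": 0, "claw": 0.3}, {"dx": 0.06, "dy": -0.25, "dz": 3.3, "rx": 0.004, "ry": 0, "rz": 0, "claw": 0.3}, {"dx": 0.06, "dy": -0.25, "dz": 3.3, "rx": 0.004, "ry": 0, "rz": 0, "claw": 0.3}, {"dx": 0.06, "dy": -0.25, "dz": 3.3, "rx": 0.004, "ry": 0, "rz": 0, "claw": 0.3}]}}

```text
time: 2.15
tool_pos: [0.4415, -0.1967, 0.0319]
tool_rot: [0.001, 0.892, 0.453, 0.001]
contact_force: [1.0, 0.1, 0.9]
gripper_width: 0.701
```

```bash
python3 -c "
from h import *
rel(down(.4406,-.1962,.006,.9396))
T=tool_T();np.save('w3.npy',T);cv2.imwrite('pics/w3.png',grab_frame('wrist'))
rel(down(.4406,-.1962,.006,.9396))"
```

```text
t 2.15 d(cm) [-0.02 -0.11  2.59] r [ 0.0025  0.0001 -0.0001] F [1.  0.1 0.9] w 0.701
t 2.2 d(cm) [-0.02 -0.13  2.61] r [ 0.003   0.0001 -0.    ] F [ 1.1  0.5 -0.2] w 0.701
```

View pics/w3.png

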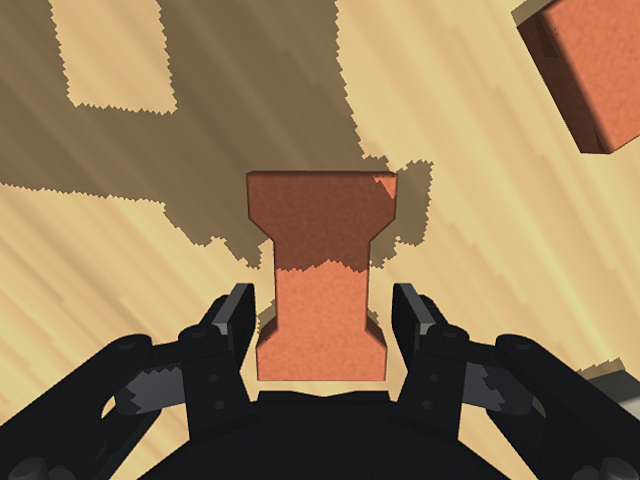

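{"fn": "play_rows", "kwargs": {"commands": [{"dx": 0, "dy": -0.1, "dz": 1.6, "rx": 0.003, "ry": 0, "rz": 0, "claw": 0.3}, {"dx": 0, "dy": -0.1, "dz": 2.6, "rx": 0.003, "ry": 0, "rz": 0, "claw": 0.3}, {"dx": 0, "dy": -0.1, "dz": 2.6, "rx": 0.003, "ry": 0, "rz": 0, "claw": 0.3}, {"dx": 0, "dy": -0.1, "dz": 2.6, "rx": 0.003, "ry": 0, "rz": 0, "claw": 0.3}, {"dx": 0, "dy": -0.1, "dz": 2.6, "rx": 0.003, "ry": 0, "rz": 0, "claw": 0.6}]}}

```text
time: 2.7
tool_pos: [0.4411, -0.1963, 0.0062]
tool_rot: [0.0, 0.892, 0.453, 0.0]
contact_force: [0.5, 0.6, -0.3]
gripper_width: 0.546
```

{"fn": "play_rows", "kwargs": {"commands": [{"dx": 0, "dy": 0, "dz": 0, "rx": 0, "ry": 0, "rz": 0, "claw": 0.9}, {"dx": 0, "dy": 0, "dz": 0, "rx": 0, "ry": 0, "rz": 0, "claw": 0.9}, {"dx": 0, "dy": 0, "dz": 0, "rx": 0, "ry": 0, "rz": 0, "claw": 0.9}, {"dx": 0, "dy": 0, "dz": 0, "rx": 0, "ry": 0, "rz": 0, "claw": 0.9}]}}

```text
time: 3.1
tool_pos: [0.4415, -0.1965, 0.0066]
tool_rot: [0.001, 0.892, 0.453, 0.0]
contact_force: [1.3, -0.9, 1.2]
gripper_width: 0.513
```

{"fn": "play_rows", "kwargs": {"commands": [{"dx": 0, "dy": 0, "dz": -4, "rx": 0, "ry": 0, "rz": 0, "claw": 0.9}, {"dx": 0, "dy": 0, "dz": -8, "rx": 0, "ry": 0, "rz": 0, "claw": 0.9}, {"dx": 0, "dy": 0, "dz": -8, "rx": 0, "ry": 0, "rz": 0, "claw": 0.9}, {"dx": 0, "dy": 0, "dz": -8, "rx": 0, "ry": 0, "rz": 0, "claw": 0.9}]}}

```text
time: 3.5
tool_pos: [0.4416, -0.1966, 0.087]
tool_rot: [0.001, 0.892, 0.453, 0.001]
contact_force: [-0.2, 0.2, -3.0]
gripper_width: 0.513
```

```bash
python3 -c "
from h import *
T=tool_T();print(T,monitor.state()['time']);np.save('w4.npy',T);cv2.imwrite('pics/w4.png',grab_frame('wrist'))"
```

```text
[[ 5.90103320e-01  8.07325229e-01  2.01150537e-03  4.41581629e-01]
 [ 8.07327730e-01 -5.90101772e-01 -1.35506000e-03 -1.96595432e-01]
 [ 9.30187574e-05  2.42356947e-03 -9.99997059e-01  8.69863454e-02]
 [ 0.00000000e+00  0.00000000e+00  0.00000000e+00  1.00000000e+00]] 3.5
```

View pics/w4.png

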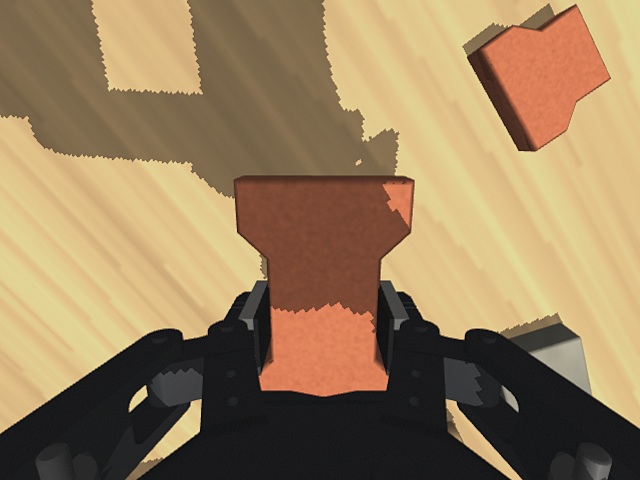

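```bash
cat > b.py <<'E'
from h import *
def boardT(x,y,z,yaw,tilt=np.radians(28)):
    u=np.array([np.cos(yaw)*np.cos(tilt),np.sin(yaw)*np.cos(tilt),np.sin(tilt)]);l=np.array([-np.sin(yaw),np.cos(yaw),0])
    T=np.eye(4);T[:3,0]=u;T[:3,1]=l;T[:3,2]=np.cross(u,l);T[:3,3]=[x,y,z];return T
E
python3 - <<'E'
from b import *
from scipy.optimize import least_squares
tp=np.array([(258,35),(513,213),(318,562),(35,402)])/3.2+[185,140]-.34
sp=np.array([(65,97),(355,85),(715,318),(440,365)])/4.4+[220,230]-.39
ct,cs=cam("top"),cam("side")
def res(p):
    B=boardT(*p[:4]);a,b=p[4]/2,p[5]/2
    P=np.array([(a,-b),(-a,-b),(-a,b),(a,b)]);P=np.c_[P,np.zeros(4)]@B[:3,:3].T+B[:3,3]
    # top order: (258,35)=high,right ; (513,213)=low right; (318,562)=low left ; (35,402)=high left
    Q=P[[0,1,2,3]]
    S=P[[0,1,2,3]]
    return np.r_[(proj(ct,Q)-tp).ravel(),(proj(cs,S)-sp).ravel()]
r=least_squares(res,[.545,.123,.11,1.08,.24,.3]);print(r.x,r.fun.round(1))
B=boardT(*r.x[:4]);Bi=np.linalg.inv(B)
# gap features from top crop onto the top-face plane
def onplane(uv,c=ct,off=0.):
    K,R,t=c;d=R.T@np.linalg.inv(K)@[*uv,1];o=-R.T@t;n=B[:3,2];s=(n@(B[:3,3]+off*n-o))/(n@d);return (Bi@[*(o+s*d),1])[:3]
for nm,q in dict(whole=(245,368),half=(235,175),fixwhole_hi=(288,152),fw_hi2=(245,230),fw_lo1=(410,235),fw_lo2=(370,308),bhalf_lo1=(205,293),bhalf_lo2=(160,372),blow1=(330,368),blow2=(285,445),rimhiA=(222,122),rimhi2=(190,180)).items(): print(nm,(1000*onplane(np.array(q)/3.2+[184.66,139.66])).round(1))
E
```

```text
[0.54569204 0.12202603 0.11073008 1.08235636 0.23718557 0.29919724] [-0.1 -0.8 -0.3 -0.   0.5 -0.1 -0.3 -0.7  1.1 -0.  -0.1 -0.2 -0.1  0.3
  0.7  0.5]
whole [ 2.9 58.   0. ]
half [ 80.  -54.5   0. ]
fixwhole_hi [ 55.7 -89.9   0. ]
fw_hi2 [ 53.7 -25.3  -0. ]
fw_lo1 [-55.6 -90.    0. ]
fw_lo2 [-56.5 -27.4   0. ]
bhalf_lo1 [55.4 27.8  0. ]
bhalf_lo2 [54.3 91.  -0. ]
blow1 [-52.4  25.8  -0. ]
blow2 [-51.5  90.1   0. ]
rimhiA [107.3 -81.    0. ]
rimhi2 [105.4 -33.8   0. ]
```

```bash
cat >> b.py <<'E'
B0=boardT(.5457,.1220,.1107,1.0824)
def sq(x,y,z,B=B0,rz=0):
    "tool square to the board, TCP at board coords x,y,z (z above rim plane)"
    T=np.eye(4);T[:3,:3]=B[:3,:3]@np.diag([1,-1,-1.])@Ro.from_rotvec([0,0,rz]).as_matrix();T[:3,3]=B[:3,3]+B[:3,:3]@[x,y,z];return T
E
python3 -c "
from b import *
T=sq(-.09,.03,.12);print(T)
rel(T)"
```

```text
[[ 0.41428811  0.88308645  0.2202809   0.45548777]
 [ 0.77971906 -0.46921031  0.41458398  0.01615152]
 [ 0.46947156  0.         -0.88294759  0.17440127]
 [ 0.          0.          0.          1.        ]]
t 3.55 d(cm) [ 18.   -11.31  -8.89] r [ 0.034   0.4879 -0.1401] F [-0.2 -0.4 -2.7] w 0.511
```

{"fn": "play_rows", "kwargs": {"commands": [{"dx": 0, "dy": 0, "dz": -5, "rx": 0, "ry": 0, "rz": 0, "claw": 0.9}, {"dx": 4, "dy": -2, "dz": -8.9, "rx": 0.007, "ry": 0.11, "rz": -0.03, "claw": 0.9}, {"dx": 8, "dy": -5, "dz": -8.9, "rx": 0.015, "ry": 0.22, "rz": -0.06, "claw": 0.9}, {"dx": 12, "dy": -8, "dz": -8.9, "rx": 0.025, "ry": 0.36, "rz": -0.1, "claw": 0.9}, {"dx": 18, "dy": -11.3, "dz": -8.9, "rx": 0.034, "ry": 0.488, "rz": -0.14, "claw": 0.9}]}}

```text
time: 4.05
tool_pos: [0.4515, -0.0075, 0.1728]
tool_rot: [-0.127, 0.831, 0.5, 0.209]
contact_force: [-0.2, 0.2, -2.8]
gripper_width: 0.513
```

```bash
python3 -c "
from b import *
rel(sq(-.09,.03,.12))"
```

```text
t 4.05 d(cm) [ 2.08 -0.76  0.94] r [-0.0023 -0.0045 -0.0006] F [-0.2  0.2 -2.8] w 0.513
```

{"fn": "play_rows", "kwargs": {"commands": [{"dx": 2.1, "dy": -0.8, "dz": 0.9, "rx": -0.002, "ry": -0.004, "rz": 0, "claw": 0.9}, {"dx": 2.1, "dy": -0.8, "dz": 0.9, "rx": -0.002, "ry": -0.004, "rz": 0, "claw": 0.9}, {"dx": 2.1, "dy": -0.8, "dz": 0.9, "rx": -0.002, "ry": -0.004, "rz": 0, "claw": 0.9}, {"dx": 2.1, "dy": -0.8, "dz": 0.9, "rx": -0.002, "ry": -0.004, "rz": 0, "claw": 0.9}]}}

```text
time: 4.45
tool_pos: [0.4547, 0.0159, 0.1737]
tool_rot: [-0.125, 0.832, 0.499, 0.207]
contact_force: [-0.0, 0.3, -1.7]
gripper_width: 0.509
```

```bash
python3 -c "
from b import *
rel(sq(-.09,.03,.12))
T=tool_T();np.save('w5.npy',T);im=grab_frame('wrist');cv2.imwrite('pics/w5.png',im)
c=cam('wrist',T)
o=im.copy()
def L(P,col):
  P=np.array(P)@B0[:3,:3].T+B0[:3,3];cv2.polylines(o,[np.round(proj(c,P)*16).astype(int)],True,col,1,shift=4)
L([(sx*.119,sy*.151,0) for sx,sy in((1,1),(1,-1),(-1,-1),(-1,1))],(0,255,0))
g=WH*[56.25/53.75,36.25/33.75]
L([(x,y+.058,.002) for x,y in g],(255,0,0))
L([(x+.0825,y-.058,.002) for x,y in HA*[57.5/52.5,36.25/33.75]],(255,0,0))
cv2.imwrite('pics/w5o.png',o)"
```

```text
t 4.45 d(cm) [ 0.08  0.06 -0.04] r [-0.0018  0.0004 -0.002 ] F [-0.   0.3 -1.7] w 0.509
```

View pics/w5.png

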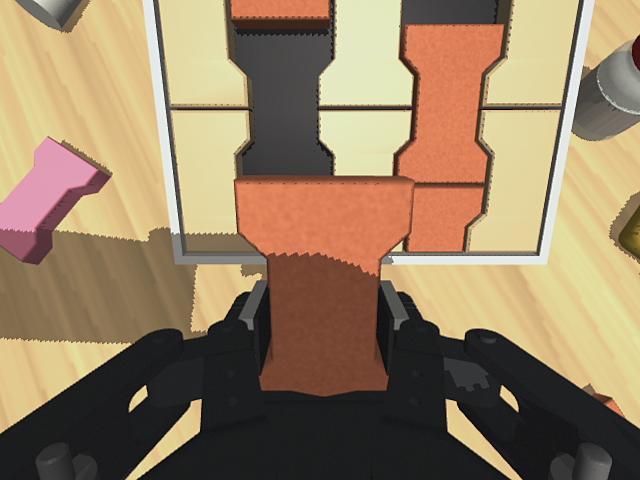

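View pics/w5o.png

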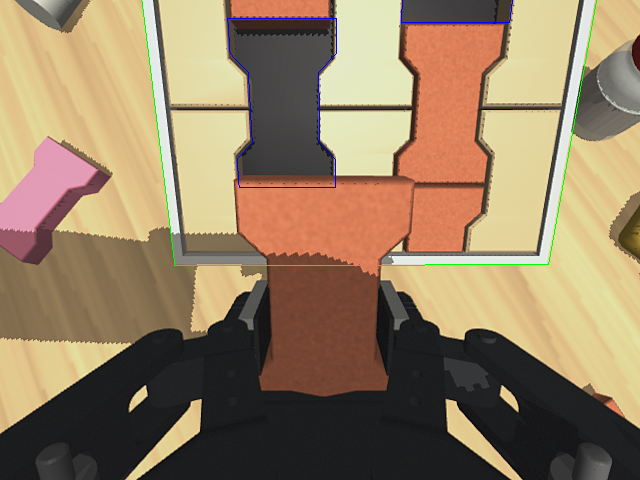

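```bash
python3 -c "
from b import *
T=np.load('w5.npy');c=cam('wrist',T);im=cv2.imread('pics/w5.png')
o=cv2.resize(im,None,fx=4,fy=4,interpolation=cv2.INTER_CUBIC)
def L(P,col):
  uv=(proj(c,P)+.5)*4-.5
  cv2.polylines(o,[np.round(uv*16).astype(int)],True,col,1,shift=4)
def BL(P,col): L(np.array(P)@B0[:3,:3].T+B0[:3,3],col)
g=WH*[56.25/53.75,36.25/33.75]
g=np.sign(WH)*(np.abs(WH)+0.0025)
# offset outward properly for shoulders approx
BL([(x,y+.058,.002) for x,y in g],(255,0,0))
L([(T@[x,y,-.0156,1])[:3] for x,y in WH],(255,0,0))
L([(T@[x,y,.0064,1])[:3] for x,y in WH],(0,255,0))
cv2.imwrite('pics/w5a.png',o[0:600,840:1400]);cv2.imwrite('pics/w5b.png',o[640:1240,900:1700])
"
```

```text
(no output)
```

View pics/w5a.png

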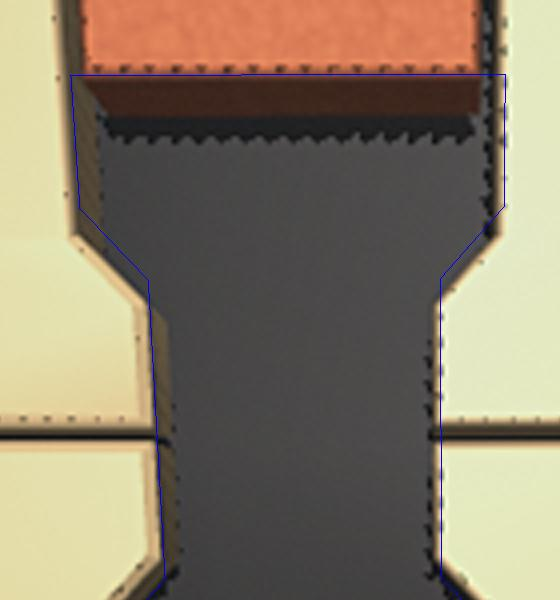

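View pics/w5b.png

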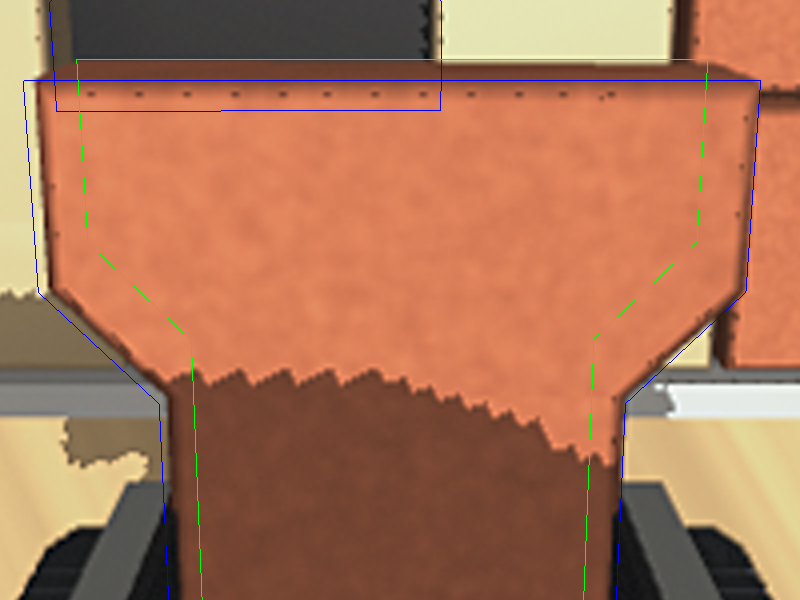

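```bash
cat >> b.py <<'E'
def gpoly(P,o):
    # outward mitre offset of polygon (ccw)
    P=np.asarray(P);n=len(P);out=[]
    ar=0.5*sum(P[i][0]*P[(i+1)%n][1]-P[(i+1)%n][0]*P[i][1] for i in range(n));sg=np.sign(ar)
    for i in range(n):
        e1=P[i]-P[i-1];e2=P[(i+1)%n]-P[i];n1=sg*np.array([e1[1],-e1[0]])/np.hypot(*e1);n2=sg*np.array([e2[1],-e2[0]])/np.hypot(*e2)
        out.append(P[i]+np.linalg.solve(np.array([n1,n2]),[o,o]))
    return np.array(out)
GW=gpoly(WH,.0025);GH=gpoly(HA,.0025)
def draw(o,c,P,col,f=4):
    uv=(proj(c,P)+.5)*f-.5
    cv2.polylines(o,[np.round(uv*16).astype(int)],True,col,1,shift=4)
def bpts(poly,x,y,z,B=B0): return np.c_[poly+[x,y],np.full(len(poly),z)]@B[:3,:3].T+B[:3,3]
E
python3 -c "
from b import *
T=np.load('w5.npy');c=cam('wrist',T);im=cv2.imread('pics/w5.png')
o=cv2.resize(im,None,fx=4,fy=4,interpolation=cv2.INTER_CUBIC)
draw(o,c,bpts(GW,-.0005,.0585,.0),(255,0,0)); draw(o,c,bpts(GW,-.0005,.0585,-.02),(0,255,0))
draw(o,c,bpts(gpoly(WH,.0045),-.0005,.0585,.002),(0,0,255))
draw(o,c,bpts(gpoly(WH,0),-.0005,-.0585,.000),(255,0,0))
cv2.imwrite('pics/w5a.png',o[0:600,840:1400]);cv2.imwrite('pics/w5c.png',o[0:760,1550:2350])
"
```

```text
(no output)
```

View pics/w5a.png

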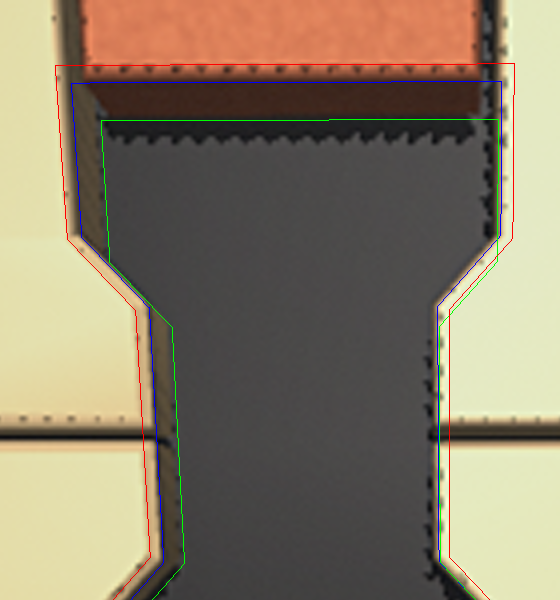

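View pics/w5c.png

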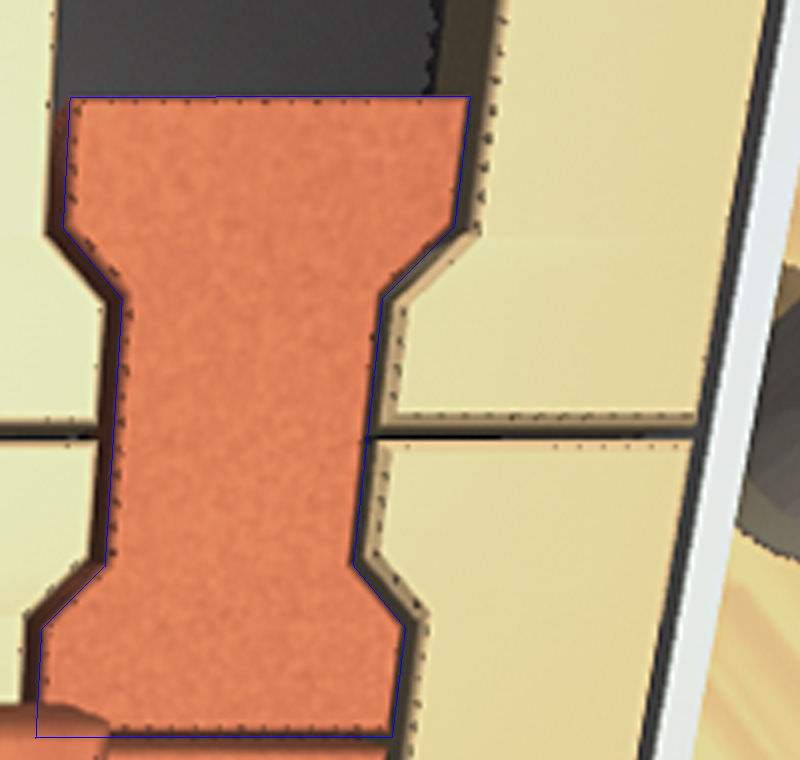

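```bash
python3 -c "
from b import *
rel(sq(0,.0589,.03))"
```

```text
t 4.5 d(cm) [ 9.06 -2.87  9.  ] r [-0.0011  0.0002 -0.002 ] F [ 0.6 -0.3 -3.1] w 0.511
```

{"fn": "play_rows", "kwargs": {"commands": [{"dx": 4.5, "dy": -1.4, "dz": 2, "rx": -0.001, "ry": 0, "rz": -0.002, "claw": 0.9}, {"dx": 9.06, "dy": -2.87, "dz": 5, "rx": -0.001, "ry": 0, "rz": -0.002, "claw": 0.9}, {"dx": 9.06, "dy": -2.87, "dz": 7.5, "rx": -0.001, "ry": 0, "rz": -0.002, "claw": 0.9}, {"dx": 9.06, "dy": -2.87, "dz": 9, "rx": -0.001, "ry": 0, "rz": -0.002, "claw": 0.9}, {"dx": 9.06, "dy": -2.87, "dz": 9, "rx": -0.001, "ry": 0, "rz": -0.002, "claw": 0.9}]}}

```text
time: 5.0
tool_pos: [0.4855, 0.1376, 0.1344]
tool_rot: [-0.126, 0.832, 0.5, 0.205]
contact_force: [0.2, 0.2, -2.6]
gripper_width: 0.514
```

```bash
python3 -c "
from b import *
rel(sq(0,.0589,.03))
T=tool_T();np.save('w6.npy',T);im=grab_frame('wrist');cv2.imwrite('pics/w6.png',im)
rel(sq(0,.0589,.03))
c=cam('wrist',T);o=cv2.resize(im,None,fx=2,fy=2)
draw(o,c,bpts(GW,-.0005,.0585,.0),(255,0,0),2)
draw(o,c,bpts(WH,-.0005,-.0585,.0),(255,0,0),2)
cv2.imwrite('pics/w6o.png',o[:600,300:1100])"
```

```text
t 5.0 d(cm) [ 0.16  0.16 -0.23] r [-0.0052  0.0026 -0.0012] F [ 0.2  0.2 -2.6] w 0.514
t 5.05 d(cm) [ 0.11  0.06 -0.1 ] r [-0.0029  0.0016 -0.0012] F [-0.7  0.8 -2. ] w 0.517
```

View pics/w6o.png

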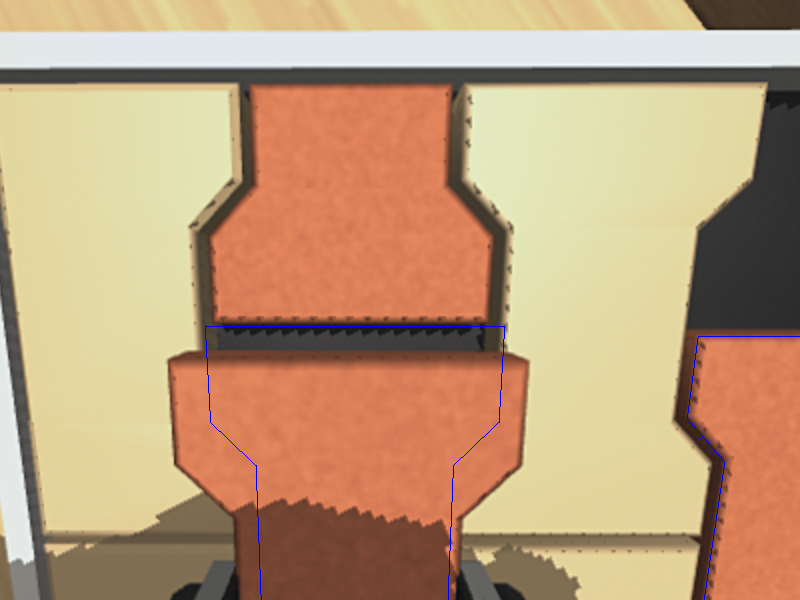

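{"fn": "play_rows", "kwargs": {"commands": [{"dx": 0.11, "dy": 0.06, "dz": 0.4, "rx": -0.003, "ry": 0.002, "rz": -0.001, "claw": 0.9}, {"dx": 0.11, "dy": 0.06, "dz": 1.2, "rx": -0.003, "ry": 0.002, "rz": -0.001, "claw": 0.9}, {"dx": 0.11, "dy": 0.06, "dz": 1.7, "rx": -0.003, "ry": 0.002, "rz": -0.001, "claw": 0.9}, {"dx": 0.11, "dy": 0.06, "dz": 1.7, "rx": -0.003, "ry": 0.002, "rz": -0.001, "claw": 0.9}, {"dx": 0.11, "dy": 0.06, "dz": 1.7, "rx": -0.003, "ry": 0.002, "rz": -0.001, "claw": 0.9}]}}

```text
time: 5.55
tool_pos: [0.491, 0.1446, 0.1213]
tool_rot: [-0.125, 0.832, 0.5, 0.208]
contact_force: [0.7, 0.2, -2.4]
gripper_width: 0.52
```

```bash
python3 -c "
from b import *
rel(sq(0,.0589,.012))
T=tool_T();np.save('w7.npy',T);im=grab_frame('wrist');cv2.imwrite('pics/w7.png',im)
rel(sq(0,.0589,.012))
c=cam('wrist',T);o=cv2.resize(im,None,fx=3,fy=3,interpolation=cv2.INTER_CUBIC)
draw(o,c,bpts(GW,-.0005,.0585,.0),(255,0,0),3)
draw(o,c,bpts(WH,-.0005,-.0585,.0),(255,0,0),3)
P=np.c_[WH+[-.0003,.0004],np.full(12,.0044)]@T[:3,:3].T+T[:3,3];draw(o,c,P,(0,255,0),3)
cv2.imwrite('pics/w7o.png',o[300:900,580:1380])"
```

```text
t 5.55 d(cm) [ 0.01 -0.    0.  ] r [ 0.0001 -0.0004 -0.0003] F [ 0.7  0.2 -2.4] w 0.52
t 5.6 d(cm) [-0.   -0.02  0.02] r [ 0.0005 -0.0005 -0.0002] F [ 0.4  0.2 -2.3] w 0.508
```

View pics/w7o.png

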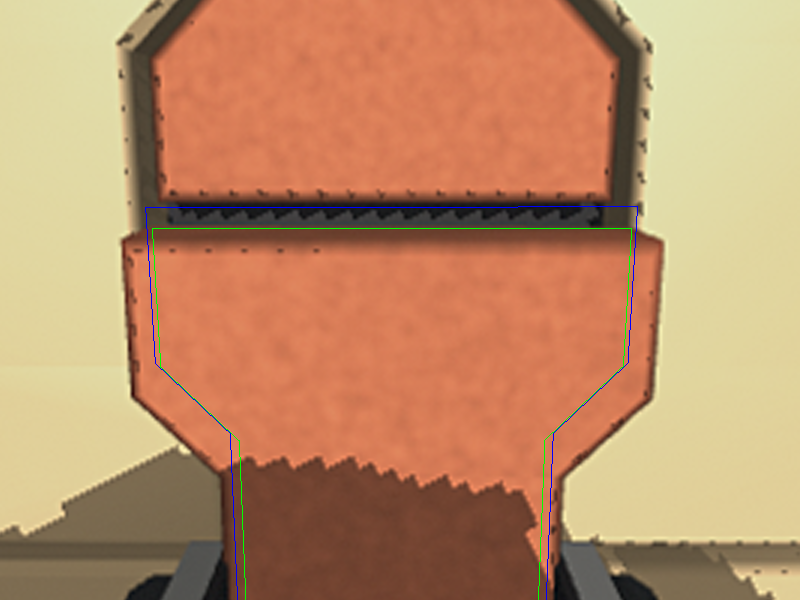

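```bash
python3 -c "
from b import *
T=np.load('w7.npy');im=cv2.imread('pics/w7.png')
c=cam('wrist',T);o=cv2.resize(im,None,fx=8,fy=8,interpolation=cv2.INTER_CUBIC)
P=proj(c,bpts(GW,-.0005,.0585,.0));print(P.round(1))
o=o[8*130:8*190]
cv2.imwrite('pics/w7z.png',np.vstack([cv2.resize(o[:,8*225:8*325],(800,480))[:290],cv2.resize(o[:,8*325:8*425],(800,480))[:290]]))"
```

```text
[[392.1 384.9]
 [394.5 345.7]
 [373.8 326. ]
 [377.3 243.9]
 [402.2 220.5]
 [405.4 168.5]
 [241.4 168.6]
 [244.7 220.6]
 [269.6 244. ]
 [273.2 326.1]
 [252.5 345.9]
 [255.  385.1]]
```

View pics/w7z.png

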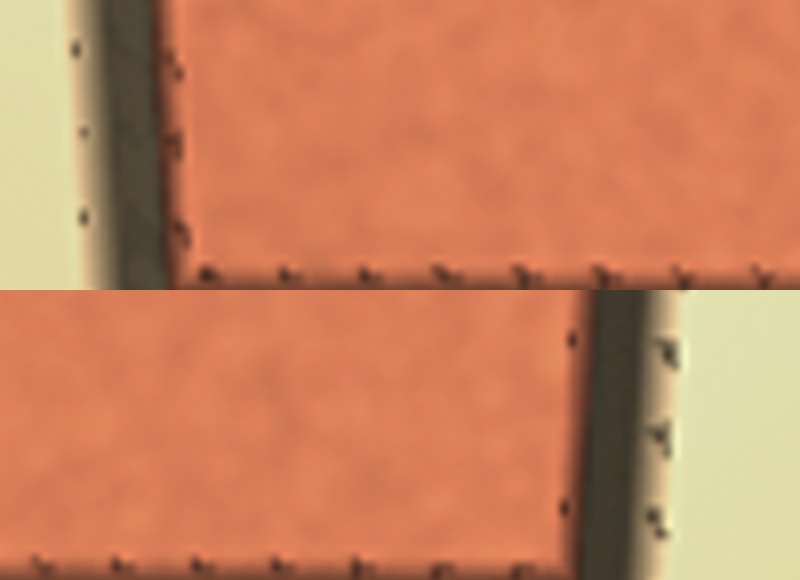

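{"fn": "play_rows", "kwargs": {"commands": [{"dx": 0, "dy": -0.11, "dz": 0, "rx": 0, "ry": 0, "rz": 0, "claw": 0.9}, {"dx": 0, "dy": -0.11, "dz": 0.3, "rx": 0, "ry": 0, "rz": 0, "claw": 0.9}, {"dx": 0, "dy": -0.11, "dz": 0.5, "rx": 0, "ry": 0, "rz": 0, "claw": 0.9}, {"dx": 0, "dy": -0.11, "dz": 0.7, "rx": 0, "ry": 0, "rz": 0, "claw": 0.9}, {"dx": 0, "dy": -0.11, "dz": 0.8, "rx": 0, "ry": 0, "rz": 0, "claw": 0.9}]}}

```text
time: 6.1
tool_pos: [0.4918, 0.1485, 0.1141]
tool_rot: [-0.125, 0.832, 0.5, 0.207]
contact_force: [-0.3, -0.7, -2.7]
gripper_width: 0.514
```

```bash
python3 -c "
from b import *
rel(sq(0,.06,-.004))
T=tool_T();np.save('w8.npy',T);im=grab_frame('wrist');cv2.imwrite('pics/w8.png',im)
rel(sq(0,.06,-.004))
o=cv2.resize(im,None,fx=3,fy=3,interpolation=cv2.INTER_CUBIC)
cv2.imwrite('pics/w8o.png',o[300:900,580:1380])"
```

```text
t 6.1 d(cm) [0.   0.   0.79] r [ 0.     -0.0003 -0.0002] F [-0.3 -0.7 -2.7] w 0.514
t 6.15 d(cm) [0.01 0.01 0.78] r [-0.0001 -0.0003 -0.0003] F [-0.7 -0.4 -2.3] w 0.513
```

View pics/w8o.png

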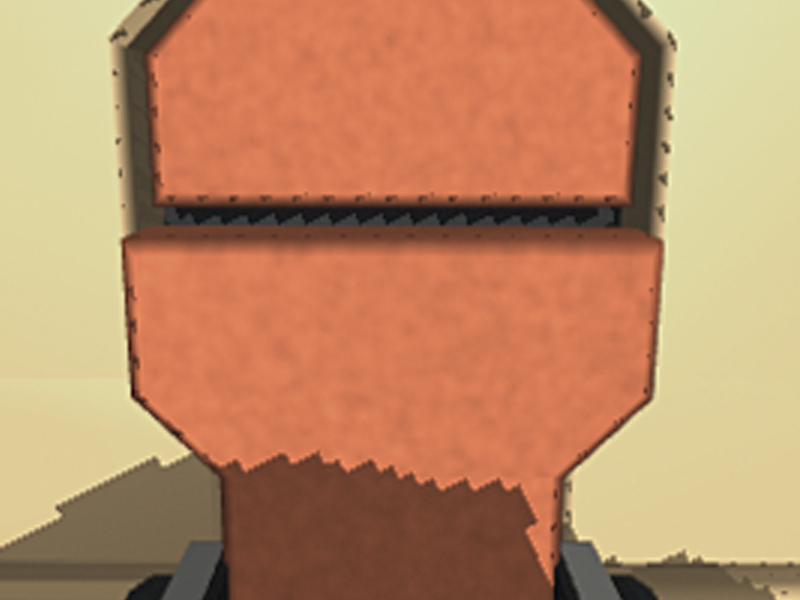

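{"fn": "play_rows", "kwargs": {"commands": [{"dx": 0, "dy": 0, "dz": 0.2, "rx": 0, "ry": 0, "rz": 0, "claw": 0.9}, {"dx": 0, "dy": 0, "dz": 0.4, "rx": 0, "ry": 0, "rz": 0, "claw": 0.9}, {"dx": 0, "dy": 0, "dz": 0.55, "rx": 0, "ry": 0, "rz": 0, "claw": 0.9}, {"dx": 0, "dy": 0, "dz": 0.65, "rx": 0, "ry": 0, "rz": 0, "claw": 0.9}, {"dx": 0, "dy": 0, "dz": 0.65, "rx": 0, "ry": 0, "rz": 0, "claw": 0.9}]}}

```text
time: 6.65
tool_pos: [0.493, 0.1508, 0.1092]
tool_rot: [-0.125, 0.831, 0.501, 0.207]
contact_force: [-8.6, -6.3, 7.9]
gripper_width: 0.518
```

```bash
python3 -c "
from b import *
T=tool_T();np.save('w9.npy',T);im=grab_frame('wrist');cv2.imwrite('pics/w9.png',im)
rel(sq(0,.06,-.004))
o=cv2.resize(im,None,fx=3,fy=3,interpolation=cv2.INTER_CUBIC)
cv2.imwrite('pics/w9o.png',o[500:1100,580:1380])"
```

```text
t 6.7 d(cm) [0.01 0.   0.24] r [-0.0012  0.0011  0.0009] F [-8.7 -6.4  8. ] w 0.516
```

View pics/w9o.png

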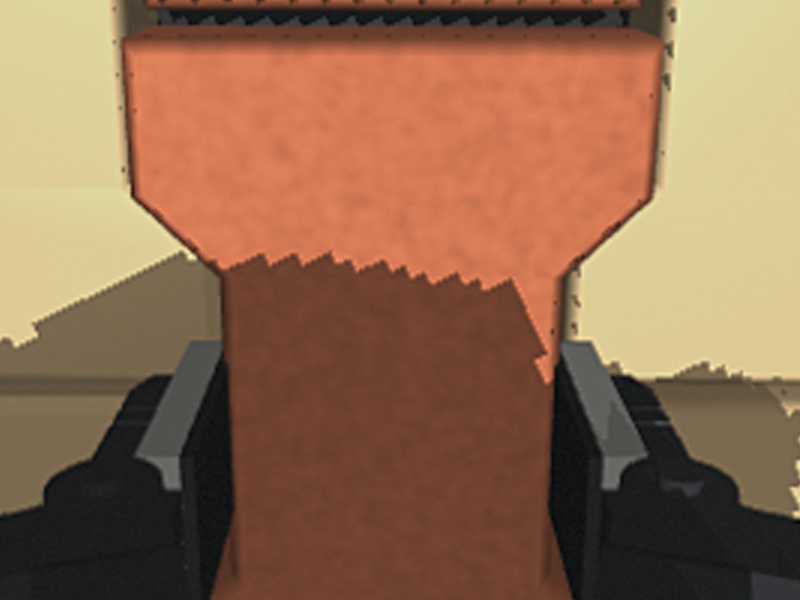

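{"fn": "play_rows", "kwargs": {"commands": [{"dx": 0, "dy": 0, "dz": -0.05, "rx": 0, "ry": 0, "rz": 0, "claw": 0.9}, {"dx": 0, "dy": 0, "dz": -0.05, "rx": 0, "ry": 0, "rz": 0, "claw": 0.9}, {"dx": 0, "dy": 0, "dz": -0.05, "rx": 0, "ry": 0, "rz": 0, "claw": 0.4}, {"dx": 0, "dy": 0, "dz": -0.05, "rx": 0, "ry": 0, "rz": 0, "claw": 0.4}, {"dx": 0, "dy": 0, "dz": -0.05, "rx": 0, "ry": 0, "rz": 0, "claw": 0.4}]}}

```text
time: 7.2
tool_pos: [0.4932, 0.1507, 0.11]
tool_rot: [-0.125, 0.831, 0.5, 0.207]
contact_force: [0.2, 0.3, -0.8]
gripper_width: 0.597
```

{"fn": "play_rows", "kwargs": {"commands": [{"dx": 0, "dy": 0, "dz": 0, "rx": 0, "ry": 0, "rz": 0, "claw": 0.3}, {"dx": 0, "dy": 0, "dz": -3, "rx": 0, "ry": 0, "rz": 0, "claw": 0.3}, {"dx": 0, "dy": 0, "dz": -6, "rx": 0, "ry": 0, "rz": 0, "claw": 0.3}, {"dx": 0, "dy": 0, "dz": -6, "rx": 0, "ry": 0, "rz": 0, "claw": 0.3}]}}

```text
time: 7.6
tool_pos: [0.4825, 0.1248, 0.1676]
tool_rot: [-0.122, 0.831, 0.5, 0.21]
contact_force: [0.9, -0.7, 0.8]
gripper_width: 0.699
```

```bash
python3 -c "
from b import *
T=tool_T();np.save('w10.npy',T);im=grab_frame('wrist');cv2.imwrite('pics/w10.png',im)
rel(sq(0,.06,.06))
"
```

```text
t 7.65 d(cm) [-0.16 -0.19  0.11] r [ 0.004  -0.0012  0.0022] F [ 0.2 -0.2 -0.4] w 0.701
```

View pics/w10.png

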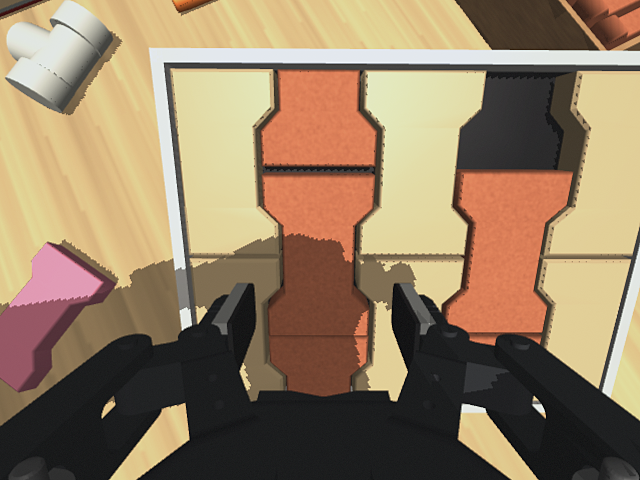

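{"fn": "play_rows", "kwargs": {"commands": [{"dx": 0, "dy": 0, "dz": 2, "rx": 0.004, "ry": 0, "rz": 0, "claw": 1}, {"dx": 0, "dy": 0, "dz": 4, "rx": 0.004, "ry": 0, "rz": 0, "claw": 1}, {"dx": 0, "dy": 0, "dz": 5.2, "rx": 0.004, "ry": 0, "rz": 0, "claw": 1}, {"dx": 0, "dy": 0, "dz": 5.4, "rx": 0.004, "ry": 0, "rz": 0, "claw": 1}, {"dx": 0, "dy": 0, "dz": 5.4, "rx": 0.004, "ry": 0, "rz": 0, "claw": 1}]}}

```text
time: 8.15
tool_pos: [0.4931, 0.1479, 0.1169]
tool_rot: [-0.125, 0.831, 0.501, 0.207]
contact_force: [1.4, 0.4, 0.8]
gripper_width: -0.002
```

```bash
python3 -c "
from b import *
rel(sq(0,.0585,.002))
"
```

```text
t 8.15 d(cm) [-0.13  0.01  0.43] r [-0.0018 -0.0005  0.002 ] F [1.4 0.4 0.8] w -0.002
```

{"fn": "play_rows", "kwargs": {"commands": [{"dx": -0.13, "dy": 0, "dz": 0.2, "rx": 0, "ry": 0, "rz": 0, "claw": 1}, {"dx": -0.13, "dy": 0, "dz": 0.35, "rx": 0, "ry": 0, "rz": 0, "claw": 1}, {"dx": -0.13, "dy": 0, "dz": 0.45, "rx": 0, "ry": 0, "rz": 0, "claw": 1}, {"dx": -0.13, "dy": 0, "dz": 0.5, "rx": 0, "ry": 0, "rz": 0, "claw": 1}, {"dx": -0.13, "dy": 0, "dz": 0.5, "rx": 0, "ry": 0, "rz": 0, "claw": 1}]}}

```text
time: 8.65
tool_pos: [0.4938, 0.1489, 0.1121]
tool_rot: [-0.125, 0.831, 0.501, 0.207]
contact_force: [1.2, -0.0, 0.2]
gripper_width: 0.004
```

```bash
python3 -c "
from b import *
rel(sq(0,.0585,.002))
"
```

```text
t 8.65 d(cm) [-0.01 -0.   -0.05] r [-0.0016 -0.0007  0.0021] F [ 1.2 -0.   0.2] w 0.004
```

{"fn": "play_rows", "kwargs": {"commands": [{"dx": 0, "dy": 0, "dz": 0.1, "rx": 0, "ry": 0, "rz": 0, "claw": 1}, {"dx": 0, "dy": 0, "dz": 0.2, "rx": 0, "ry": 0, "rz": 0, "claw": 1}, {"dx": 0, "dy": 0, "dz": 0.2, "rx": 0, "ry": 0, "rz": 0, "claw": 1}]}}

```text
time: 8.95
tool_pos: [0.4943, 0.1493, 0.1113]
tool_rot: [-0.125, 0.831, 0.501, 0.207]
contact_force: [-5.6, -4.7, 7.2]
gripper_width: 0.001
```

```bash
python3 -c "
from b import *
rel(sq(0,.0585,.002))
"
```

```text
t 8.95 d(cm) [-0.03 -0.03 -0.15] r [-0.0019  0.0002  0.0032] F [-5.6 -4.7  7.2] w 0.001
```

```bash
python3 -c "
from b import *
rel(sq(0,.0585,.10));rel(down(.6,-.19,.15,.0137))
"
```

```text
t 8.95 d(cm) [-0.03 -0.05 -9.95] r [-0.0019  0.0002  0.0032] F [-5.6 -4.7  7.2] w 0.001
t 8.95 d(cm) [-20.35  25.16 -15.2 ] r [-0.2618 -0.4403  1.0502] F [-5.6 -4.7  7.2] w 0.001
```

{"fn": "play_rows", "kwargs": {"commands": [{"dx": 0, "dy": 0, "dz": -3, "rx": 0, "ry": 0, "rz": 0, "claw": 0.7}, {"dx": 0, "dy": 0, "dz": -7, "rx": 0, "ry": 0, "rz": 0, "claw": 0.4}, {"dx": 0, "dy": 0, "dz": -10, "rx": 0, "ry": 0, "rz": 0, "claw": 0.2}, {"dx": 0, "dy": 0, "dz": -10, "rx": 0, "ry": 0, "rz": 0, "claw": 0.2}]}}

```text
time: 9.35
tool_pos: [0.4748, 0.1064, 0.2049]
tool_rot: [-0.122, 0.83, 0.501, 0.211]
contact_force: [1.4, -0.1, 1.1]
gripper_width: 0.683
```

```bash
python3 -c "
from b import *
T=tool_T();np.save('w11.npy',T);im=grab_frame('wrist');cv2.imwrite('pics/w11.png',im);cv2.imwrite('pics/side11.png',grab_frame('side'))
rel(down(.6,-.19,.15,.0137))
"
```

```text
t 9.45 d(cm) [-20.37  25.12  -5.11] r [-0.2605 -0.4415  1.0499] F [0.1 0.4 0.1] w 0.799
```

View pics/w11.png

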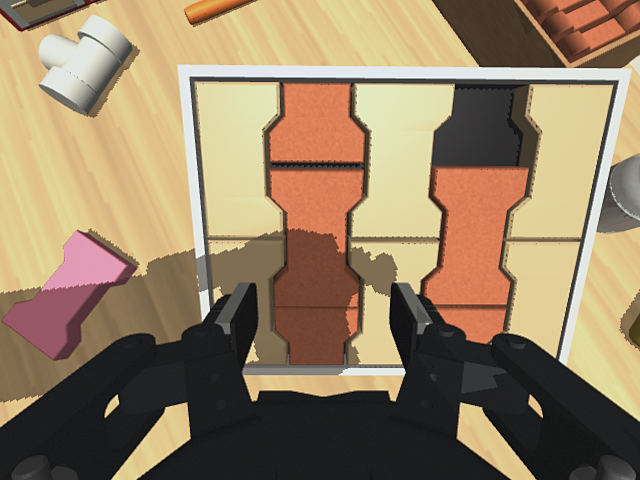

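{"fn": "play_rows", "kwargs": {"commands": [{"dx": -5, "dy": 3, "dz": -5.1, "rx": -0.033, "ry": -0.055, "rz": 0.13, "claw": 0.2}, {"dx": -9, "dy": 8, "dz": -5.1, "rx": -0.065, "ry": -0.11, "rz": 0.26, "claw": 0.2}, {"dx": -13, "dy": 13, "dz": -5.1, "rx": -0.098, "ry": -0.165, "rz": 0.39, "claw": 0.2}, {"dx": -16, "dy": 18, "dz": -5.1, "rx": -0.13, "ry": -0.22, "rz": 0.52, "claw": 0.2}, {"dx": -20.4, "dy": 22, "dz": -5.1, "rx": -0.163, "ry": -0.275, "rz": 0.65, "claw": 0.2}]}}

```text
time: 9.95
tool_pos: [0.5473, -0.1188, 0.167]
tool_rot: [-0.049, 0.975, 0.203, 0.081]
contact_force: [0.5, 1.0, 0.9]
gripper_width: 0.798
```

```bash
python3 -c "
from b import *
rel(down(.6,-.19,.15,.0137))
"
```

```text
t 9.95 d(cm) [1.71 8.73 1.49] r [-0.097  -0.1642  0.3948] F [0.5 1.  0.9] w 0.798
```

{"fn": "play_rows", "kwargs": {"commands": [{"dx": 0.5, "dy": 3, "dz": 0.5, "rx": -0.033, "ry": -0.055, "rz": 0.13, "claw": 0.2}, {"dx": 1.1, "dy": 6, "dz": 1, "rx": -0.065, "ry": -0.11, "rz": 0.26, "claw": 0.2}, {"dx": 1.7, "dy": 8.7, "dz": 1.5, "rx": -0.097, "ry": -0.164, "rz": 0.395, "claw": 0.2}, {"dx": 1.7, "dy": 8.7, "dz": 1.5, "rx": -0.097, "ry": -0.164, "rz": 0.395, "claw": 0.2}, {"dx": 1.7, "dy": 8.7, "dz": 1.5, "rx": -0.097, "ry": -0.164, "rz": 0.395, "claw": 0.2}]}}

```text
time: 10.45
tool_pos: [0.5991, -0.1887, 0.1469]
tool_rot: [-0.001, 1.0, 0.008, -0.002]
contact_force: [0.2, 0.1, -0.3]
gripper_width: 0.803
```

Run:
```python
from b import *
T=tool_T();np.save('w12.npy',T);im=grab_frame('wrist');cv2.imwrite('pics/w12.png',im)
c=cam('wrist',T);f=im.astype(float); d=f[:,:,2]-1.35*f[:,:,1]
p=proj(c,np.array([[.6055,-.1874,.022]]))[0].astype(int);print(p,d[p[1],p[0]])
m=np.zeros(im.shape[:2]);x0,y0,x1,y1=p[0]-75,p[1]-65,p[0]+75,p[1]+65
m[y0:y1,x0:x1]=((d[y0:y1,x0:x1]>15)&(im[y0:y1,x0:x1,2]>105))
r=fit(c,m,HA,.022,[.6055,-.1874,.0137]);print(r)
p=r[0];C,S=np.cos(p[2]),np.sin(p[2])
rel(down(p[0]+.0163*C,p[1]+.0163*S,.06,p[2]))
```

```text
[321 221] 46.04999999999998
(array([ 0.60632224, -0.18734432,  0.00505115]), np.float64(1222.8117647058823), np.float64(3326.0))
t 10.5 d(cm) [ 2.4  -0.08  8.78] r [-0.002   0.0026  0.0104] F [ 0.9  0.5 -0. ] w 0.8
```

View pics/w12.png

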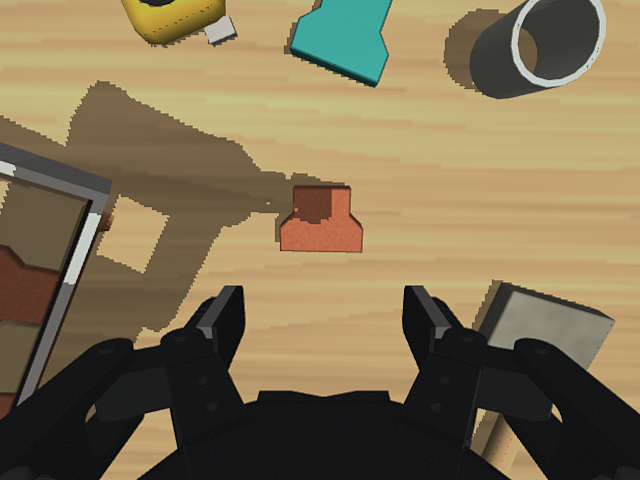

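Run:
```python
from b import *
im=cv2.imread('pics/w12.png');c=cam('wrist',np.load('w12.npy'));f=im.astype(float)
m=np.zeros(im.shape[:2]);s=np.s_[175:260,270:372]
m[s]=((f[:,:,2]/(f[:,:,1]+1)>1.42)&(f[:,:,2]>80))[s]
r=fit(c,m,HA,.022,[.6055,-.1874,.0137]);print(r)
o=cv2.resize(im,None,fx=6,fy=6,interpolation=cv2.INTER_CUBIC)
p=r[0];C,S=np.cos(p[2]),np.sin(p[2]);q=HA@np.array([[C,S],[-S,C]])+p[:2]
draw(o,c,np.c_[q,np.full(8,.022)],(255,0,0),6);cv2.imwrite('pics/w12o.png',o[1020:1600,1600:2300])
rel(down(p[0]+.0163*C,p[1]+.0163*S,.06,p[2]))
```

```text
(array([ 0.60672857, -0.18685682,  0.00633341]), np.float64(271.56470588235294), np.float64(4346.0))
t 10.5 d(cm) [ 2.44 -0.13  8.78] r [-0.002   0.0026  0.0091] F [ 0.9  0.5 -0. ] w 0.8
```

View pics/w12o.png

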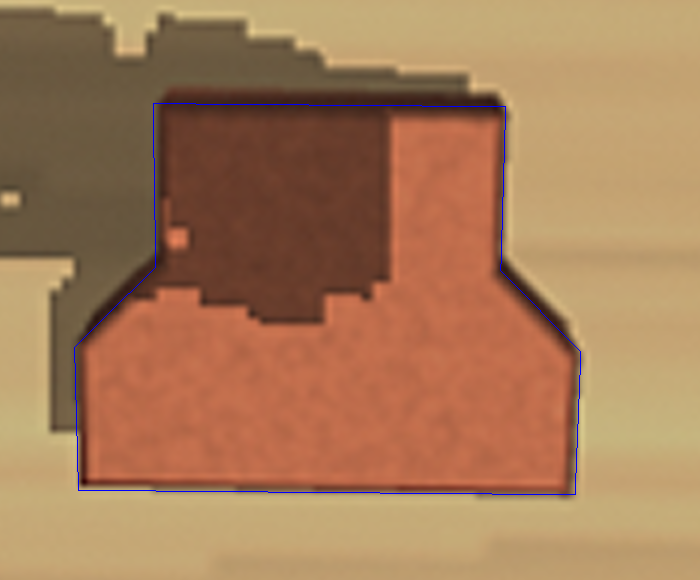

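{"fn": "play_rows", "kwargs": {"commands": [{"dx": 2.4, "dy": -0.13, "dz": 4, "rx": -0.002, "ry": 0.003, "rz": 0.009, "claw": 0.3}, {"dx": 2.4, "dy": -0.13, "dz": 8.6, "rx": -0.002, "ry": 0.003, "rz": 0.009, "claw": 0.3}, {"dx": 2.4, "dy": -0.13, "dz": 10.5, "rx": -0.002, "ry": 0.003, "rz": 0.009, "claw": 0.3}, {"dx": 2.4, "dy": -0.13, "dz": 10.8, "rx": -0.002, "ry": 0.003, "rz": 0.009, "claw": 0.3}, {"dx": 2.4, "dy": -0.13, "dz": 10.8, "rx": -0.002, "ry": 0.003, "rz": 0.009, "claw": 0.3}]}}

```text
time: 11.0
tool_pos: [0.622, -0.1862, 0.0399]
tool_rot: [-0.0, 1.0, 0.004, 0.0]
contact_force: [0.3, -0.7, -0.4]
gripper_width: 0.702
```

```bash
python3 -c "
from b import *
rel(down(.6067+.0163,-.1869+.0001,.009,.0063))
T=tool_T();np.save('w13.npy',T);im=grab_frame('wrist');cv2.imwrite('pics/w13.png',im)
rel(down(.6067+.0163,-.1869+.0001,.009,.0063))
"
```

```text
t 11.0 d(cm) [0.1  0.06 3.09] r [-0.0004 -0.0002  0.0009] F [ 0.3 -0.7 -0.4] w 0.702
t 11.05 d(cm) [-0.03  0.    3.25] r [ 0.0008 -0.0027  0.0007] F [ 0.6 -0.5  0.5] w 0.7
```

View pics/w13.png

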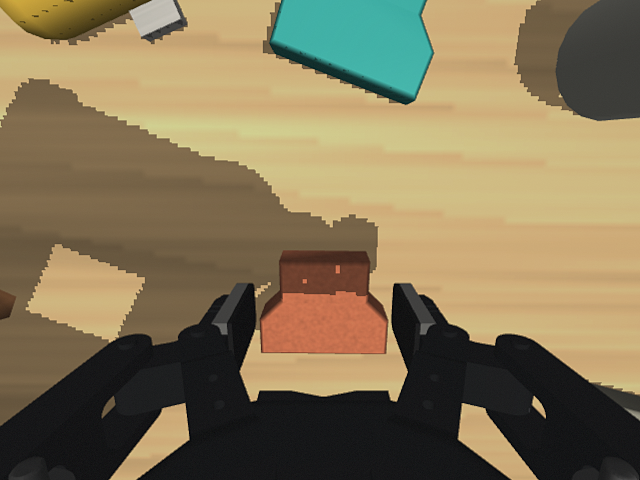

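{"fn": "play_rows", "kwargs": {"commands": [{"dx": 0, "dy": 0, "dz": 1.6, "rx": 0, "ry": 0, "rz": 0, "claw": 0.3}, {"dx": 0, "dy": 0, "dz": 2.8, "rx": 0, "ry": 0, "rz": 0, "claw": 0.3}, {"dx": 0, "dy": 0, "dz": 3.2, "rx": 0, "ry": 0, "rz": 0, "claw": 0.3}, {"dx": 0, "dy": 0, "dz": 3.2, "rx": 0, "ry": 0, "rz": 0, "claw": 0.3}, {"dx": 0, "dy": 0, "dz": 3.2, "rx": 0, "ry": 0, "rz": 0, "claw": 0.3}]}}

```text
time: 11.55
tool_pos: [0.6233, -0.1868, 0.0094]
tool_rot: [0.0, 1.0, 0.003, 0.001]
contact_force: [0.9, 0.2, -0.3]
gripper_width: 0.699
```

```bash
python3 -c "
from b import *
T=tool_T();np.save('w14.npy',T);im=grab_frame('wrist');cv2.imwrite('pics/w14.png',im)
rel(down(.6067+.0163,-.1869+.0001,.009,.0063))
c=cam('wrist',T);o=cv2.resize(im,None,fx=3,fy=3)
p=[.6067,-.1869,.0063];C,S=np.cos(p[2]),np.sin(p[2]);q=HA@np.array([[C,S],[-S,C]])+p[:2]
draw(o,c,np.c_[q,np.full(8,.022)],(255,0,0),3);cv2.imwrite('pics/w14o.png',o[650:1250,580:1380])
"
```

```text
t 11.6 d(cm) [-0.05 -0.01  0.08] r [ 0.001  -0.0032  0.0007] F [-0.6  0.6  0.6] w 0.699
```

View pics/w14o.png

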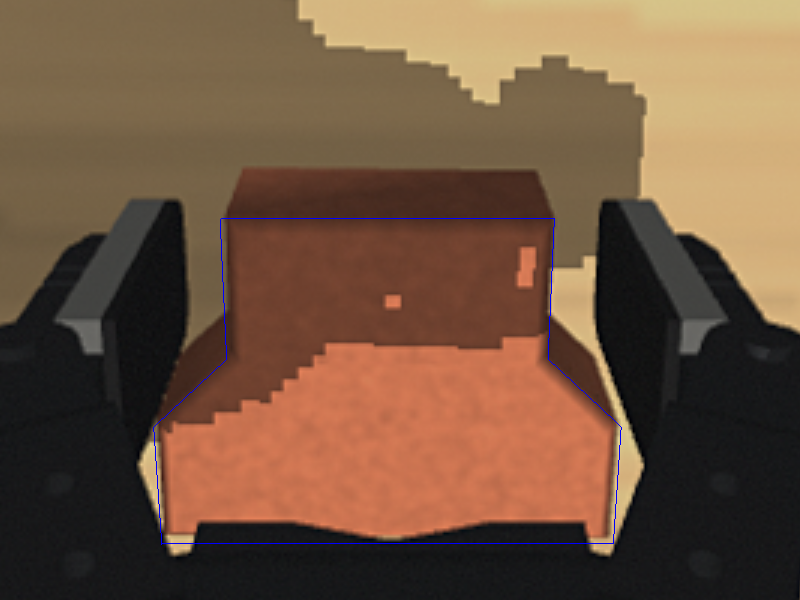

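{"fn": "play_rows", "kwargs": {"commands": [{"dx": 0, "dy": 0, "dz": 0, "rx": 0, "ry": 0, "rz": 0, "claw": 0.5}, {"dx": 0, "dy": 0, "dz": 0, "rx": 0, "ry": 0, "rz": 0, "claw": 0.9}, {"dx": 0, "dy": 0, "dz": 0, "rx": 0, "ry": 0, "rz": 0, "claw": 0.9}, {"dx": 0, "dy": 0, "dz": 0, "rx": 0, "ry": 0, "rz": 0, "claw": 0.9}, {"dx": 0, "dy": 0, "dz": 0, "rx": 0, "ry": 0, "rz": 0, "claw": 0.9}]}}

```text
time: 12.1
tool_pos: [0.6244, -0.1873, 0.0108]
tool_rot: [0.001, 1.0, 0.004, 0.003]
contact_force: [0.2, 0.5, 4.7]
gripper_width: 0.513
```

{"fn": "play_rows", "kwargs": {"commands": [{"dx": 0, "dy": 0, "dz": -2, "rx": 0, "ry": 0, "rz": 0, "claw": 0.9}, {"dx": 0, "dy": 0, "dz": -6, "rx": 0, "ry": 0, "rz": 0, "claw": 0.9}, {"dx": 0, "dy": 0, "dz": -10, "rx": 0, "ry": 0, "rz": 0, "claw": 0.9}, {"dx": 0, "dy": 0, "dz": -15, "rx": 0, "ry": 0, "rz": 0, "claw": 0.9}, {"dx": 0, "dy": 0, "dz": -15, "rx": 0, "ry": 0, "rz": 0, "claw": 0.9}]}}

```text
time: 12.6
tool_pos: [0.6276, -0.1887, 0.1696]
tool_rot: [0.004, 1.0, 0.004, 0.009]
contact_force: [1.1, -0.0, -0.3]
gripper_width: 0.506
```

```bash
python3 -c "
from b import *
T=tool_T();np.save('w15.npy',T);im=grab_frame('wrist');cv2.imwrite('pics/w15.png',im)
print(T[:3,3])
rel(sq(.03,-.06,.13))
"
```

```text
[ 0.62759746 -0.18865568  0.16964274]
t 12.65 d(cm) [ -4.07 -25.12  -7.57] r [ 0.2735  0.4317 -1.0499] F [-0.1 -0.6 -1.6] w 0.508
```

View pics/w15.png

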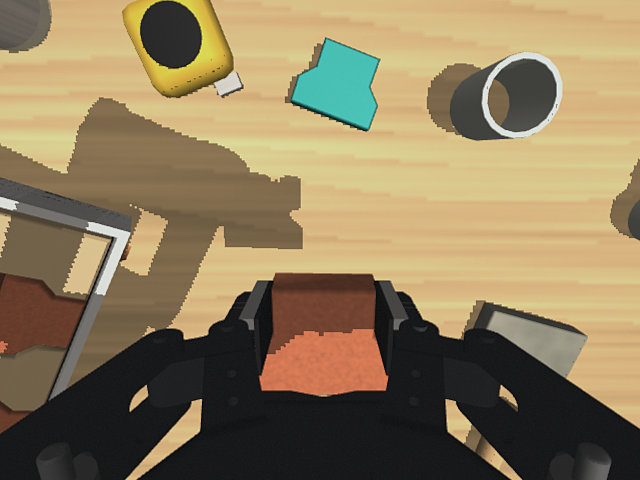

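```bash
cat > ov.py <<'E'
from b import *
def hov(im,T,dx,dy,z,fn,f=6,box=(225,255,425,405),ry=0,rz=0):
    c=cam('wrist',T);o=cv2.resize(im,None,fx=f,fy=f,interpolation=cv2.INTER_CUBIC)
    Rr=Ro.from_rotvec([0,ry,0]).as_matrix()@Ro.from_rotvec([0,0,rz]).as_matrix()
    for zz,col in ((z,(255,0,0)),(z+.022,(0,255,0))):
        P=np.c_[HA,np.full(8,zz-z)]@Rr.T+[dx,dy,z]
        draw(o,c,P@T[:3,:3].T+T[:3,3],col,f)
    x0,y0,x1,y1=[v*f for v in box];cv2.imwrite(fn,cv2.resize(o[y0:y1,x0:x1],(800,600)))
E
python3 -c "
from ov import *
hov(cv2.imread('pics/w15.png'),np.load('w15.npy'),-.0163,0.0,-.0112,'pics/w15o.png')"
```

```text
(no output)
```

View pics/w15o.png

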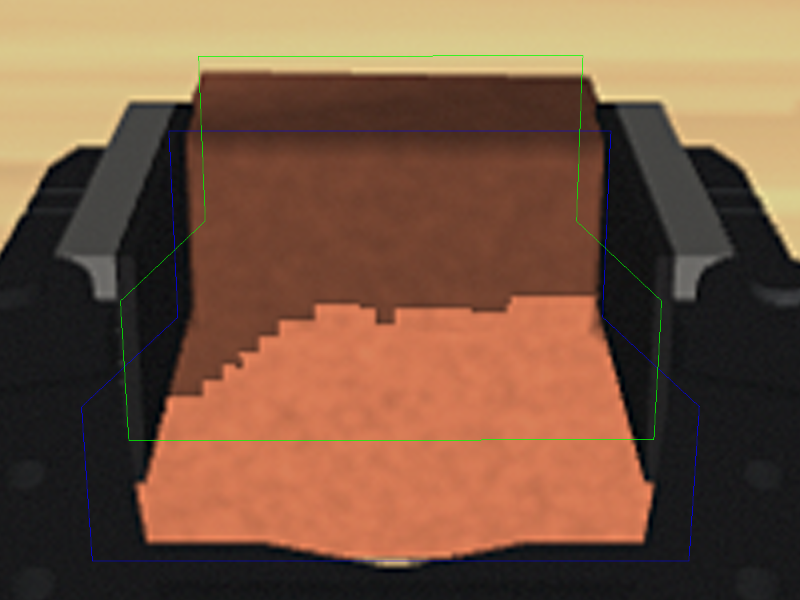

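{"fn": "play_rows", "kwargs": {"commands": [{"dx": -1, "dy": -4, "dz": -4, "rx": 0.034, "ry": 0.054, "rz": -0.131, "claw": 0.9}, {"dx": -2, "dy": -8, "dz": -7.6, "rx": 0.068, "ry": 0.108, "rz": -0.262, "claw": 0.9}, {"dx": -3, "dy": -12, "dz": -7.6, "rx": 0.103, "ry": 0.162, "rz": -0.394, "claw": 0.9}, {"dx": -4, "dy": -16, "dz": -7.6, "rx": 0.137, "ry": 0.216, "rz": -0.525, "claw": 0.9}, {"dx": -4.1, "dy": -20, "dz": -7.6, "rx": 0.171, "ry": 0.27, "rz": -0.656, "claw": 0.9}]}}

```text
time: 13.15
tool_pos: [0.5805, 0.0141, 0.238]
tool_rot: [-0.081, 0.932, 0.327, 0.136]
contact_force: [-0.2, 0.9, -1.3]
gripper_width: 0.511
```

```bash
python3 -c "
from b import *
rel(sq(.03,-.06,.13))
"
```

```text
t 13.15 d(cm) [ 3.09 -3.69  1.08] r [ 0.0987  0.1612 -0.3897] F [-0.2  0.9 -1.3] w 0.511
```

{"fn": "play_rows", "kwargs": {"commands": [{"dx": 1, "dy": -1.2, "dz": 0.3, "rx": 0.033, "ry": 0.054, "rz": -0.13, "claw": 0.9}, {"dx": 2, "dy": -2.4, "dz": 0.6, "rx": 0.066, "ry": 0.107, "rz": -0.26, "claw": 0.9}, {"dx": 3.1, "dy": -3.7, "dz": 1.1, "rx": 0.099, "ry": 0.161, "rz": -0.39, "claw": 0.9}, {"dx": 3.1, "dy": -3.7, "dz": 1.1, "rx": 0.099, "ry": 0.161, "rz": -0.39, "claw": 0.9}, {"dx": 3.1, "dy": -3.7, "dz": 1.1, "rx": 0.099, "ry": 0.161, "rz": -0.39, "claw": 0.9}]}}

```text
time: 13.65
tool_pos: [0.5816, 0.0633, 0.237]
tool_rot: [-0.126, 0.833, 0.499, 0.205]
contact_force: [0.7, -0.3, -1.0]
gripper_width: 0.508
```

```bash
python3 -c "
from ov import *
rel(sq(.03,-.06,.13))
T=tool_T();np.save('w16.npy',T);im=grab_frame('wrist');cv2.imwrite('pics/w16.png',im)
rel(sq(.03,-.06,.13))
c=cam('wrist',T);o=cv2.resize(im,None,fx=4,fy=4,interpolation=cv2.INTER_CUBIC)
draw(o,c,bpts(GH,.082,-.0585,.0),(255,0,0))
draw(o,c,bpts(WH,-.0005,-.0585,.0),(255,0,0))
cv2.imwrite('pics/w16o.png',o[500:1100,900:1700])
hov(im,T,-.0178,.0004,-.0112,'pics/w16p.png')
"
```

```text
t 13.65 d(cm) [ 0.16  0.08 -0.2 ] r [-0.0029  0.0027 -0.004 ] F [ 0.7 -0.3 -1. ] w 0.508
t 13.7 d(cm) [ 0.11  0.04 -0.13] r [-0.0017  0.0022 -0.0031] F [ 0.3  0.6 -1.2] w 0.509
```

View pics/w16.png

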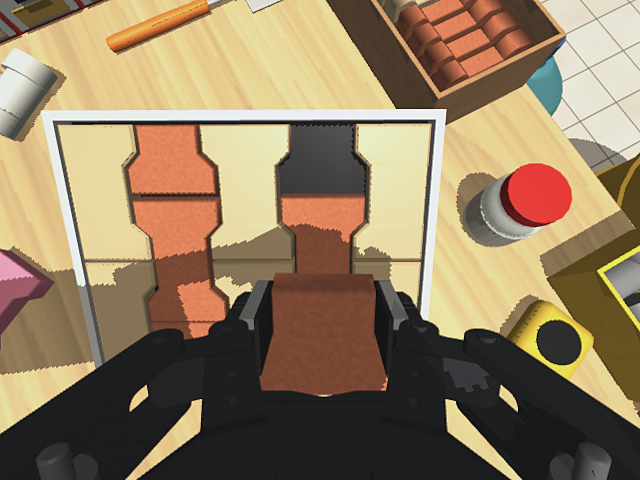

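View pics/w16o.png

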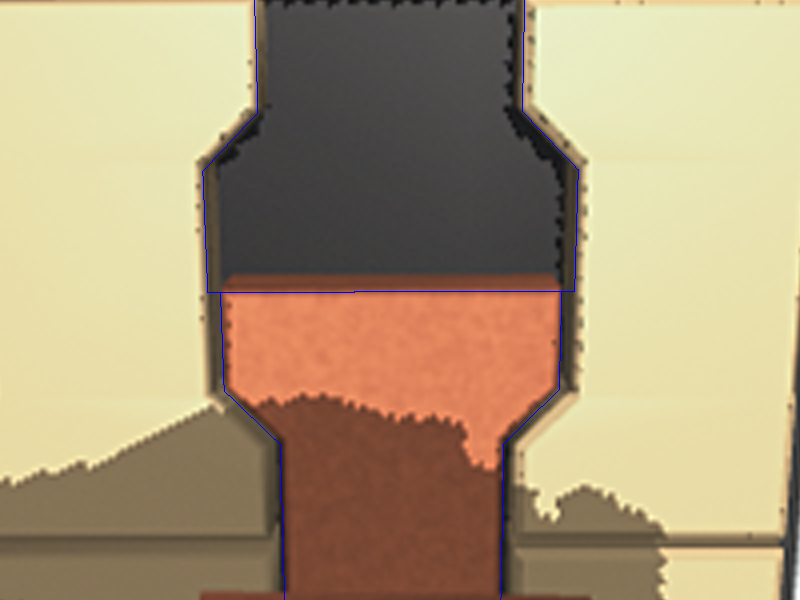

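View pics/w16p.png

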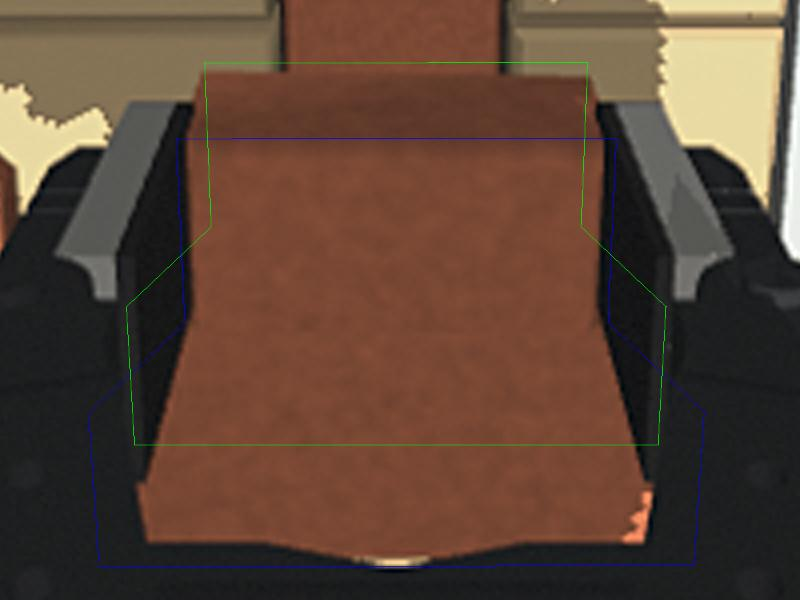

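```bash
python3 -c "
from ov import *
im=cv2.imread('pics/w16.png');T=np.load('w16.npy')
hov(im,T,-.0170,.0004,-.0137,'pics/w16p.png',rz=-.012)
"
```

```text
(no output)
```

View pics/w16p.png

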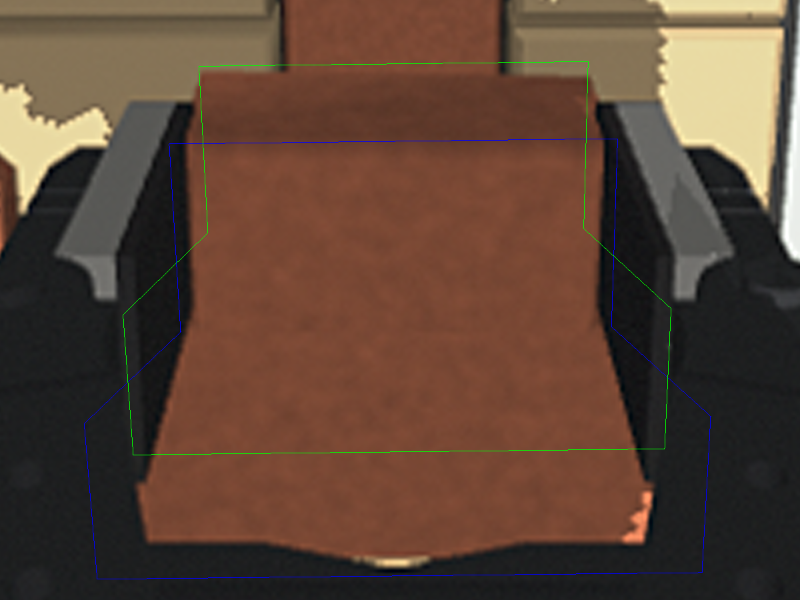

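```bash
python3 -c "
from ov import *
rel(sq(.0992,-.0574,.04,rz=-.012));rel(sq(.0992,-.0574,.014,rz=-.012))
"
```

```text
t 13.7 d(cm) [ 7.05 -0.23  8.85] r [-0.0018  0.0021 -0.0151] F [ 0.3  0.6 -1.2] w 0.509
t 13.7 d(cm) [ 7.06 -0.23 11.45] r [-0.0018  0.0021 -0.0151] F [ 0.3  0.6 -1.2] w 0.509
```

{"fn": "play_rows", "kwargs": {"commands": [{"dx": 3.5, "dy": -0.23, "dz": 3, "rx": -0.002, "ry": 0.002, "rz": -0.015, "claw": 0.9}, {"dx": 7.05, "dy": -0.23, "dz": 6, "rx": -0.002, "ry": 0.002, "rz": -0.015, "claw": 0.9}, {"dx": 7.05, "dy": -0.23, "dz": 8.8, "rx": -0.002, "ry": 0.002, "rz": -0.015, "claw": 0.9}, {"dx": 7.05, "dy": -0.23, "dz": 10, "rx": -0.002, "ry": 0.002, "rz": -0.015, "claw": 0.9}, {"dx": 7.05, "dy": -0.23, "dz": 10, "rx": -0.002, "ry": 0.002, "rz": -0.015, "claw": 0.9}]}}

```text
time: 14.2
tool_pos: [0.6296, 0.1607, 0.1793]
tool_rot: [-0.125, 0.829, 0.504, 0.206]
contact_force: [-0.3, -0.2, -2.0]
gripper_width: 0.511
```

```bash
python3 -c "
from ov import *
rel(sq(.0992,-.0574,.014,rz=-.012))
"
```

```text
t 14.2 d(cm) [0.21 0.15 1.21] r [-0.0041  0.0031 -0.0023] F [-0.3 -0.2 -2. ] w 0.511
```

{"fn": "play_rows", "kwargs": {"commands": [{"dx": 0.2, "dy": 0.12, "dz": 0.5, "rx": -0.004, "ry": 0.003, "rz": -0.002, "claw": 0.9}, {"dx": 0.2, "dy": 0.12, "dz": 1.2, "rx": -0.004, "ry": 0.003, "rz": -0.002, "claw": 0.9}, {"dx": 0.2, "dy": 0.12, "dz": 1.2, "rx": -0.004, "ry": 0.003, "rz": -0.002, "claw": 0.9}, {"dx": 0.2, "dy": 0.12, "dz": 1.2, "rx": -0.004, "ry": 0.003, "rz": -0.002, "claw": 0.9}]}}

```text
time: 14.6
tool_pos: [0.6343, 0.1662, 0.1701]
tool_rot: [-0.123, 0.829, 0.504, 0.208]
contact_force: [0.1, -0.3, -1.4]
gripper_width: 0.508
```

```bash
cat > look.py <<'E'
from ov import *
import sys
n=sys.argv[1];x,y,z=map(float,sys.argv[2:5])
rel(sq(x,y,z,rz=-.012))
T=tool_T();np.save(n+'.npy',T);im=grab_frame('wrist');cv2.imwrite(f'pics/{n}.png',im)
rel(sq(x,y,z,rz=-.012))
c=cam('wrist',T);o=cv2.resize(im,None,fx=4,fy=4,interpolation=cv2.INTER_CUBIC)
cv2.imwrite(f'pics/{n}r.png',o[760:1360,900:1700])
draw(o,c,bpts(GH,.082,-.0585,.0),(255,0,0))
cv2.imwrite(f'pics/{n}o.png',o[760:1360,900:1700])
E
python3 look.py w17 .0992 -.0574 .014
```

```text
t 14.6 d(cm) [ 0.01 -0.01  0.06] r [ 0.0007 -0.0001 -0.0007] F [ 0.1 -0.3 -1.4] w 0.508
t 14.65 d(cm) [-0.   -0.01  0.07] r [ 0.001  -0.0003 -0.0005] F [ 0.4  0.6 -1.1] w 0.508
```

View pics/w17o.png

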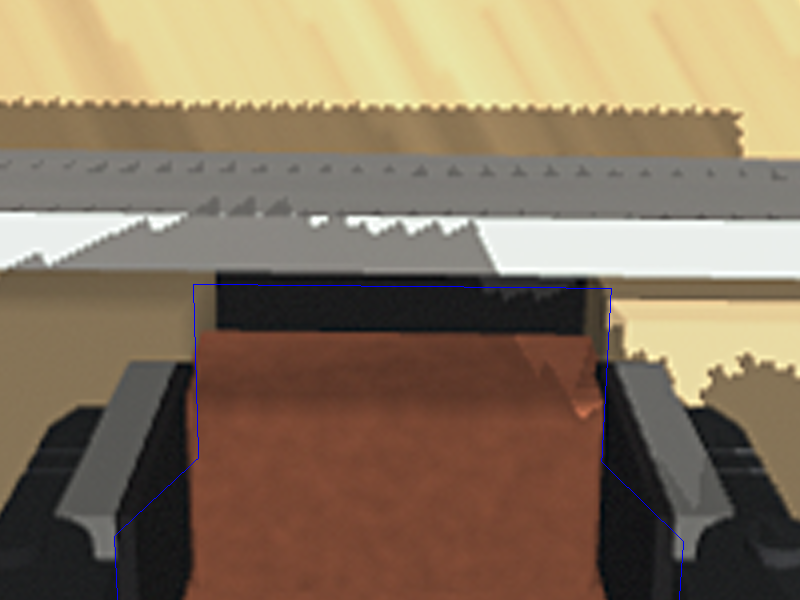

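```bash
python3 -c "
from b import *
Bi=np.linalg.inv(B0)
def onp(c,uv,z):
    K,R,t=c;d=R.T@np.linalg.inv(K)@[*uv,1];o=-R.T@t;n=B0[:3,2];s=(n@(B0[:3,3]+z*n-o))/(n@d);return (1000*(Bi@[*(o+s*d),1])[:3]).round(1)
c=cam('wrist',np.load('w17.npy'))
f=lambda u,v:((900+u+.5)/4-.5,(760+v+.5)/4-.5)
print('strip',onp(c,f(350,272),0),onp(c,f(590,276),0),'strip outer',onp(c,f(350,152),0))
print('tile bottom front',[onp(c,f(u,v),z) for u,v in ((203,331),(590,337)) for z in (.0057,.0077)])
print('gap L/R wall at tops', onp(c,f(215,300),0),onp(c,f(590,300),0),onp(c,f(618,320),0))
im=cv2.imread('pics/w16.png');o=cv2.resize(im,None,fx=6,fy=6,interpolation=cv2.INTER_CUBIC);cv2.imwrite('pics/w16z.png',o[600:1200,1560:2360])
c=cam('wrist',np.load('w16.npy'))
P=proj(c,bpts(GH,.082,-.0585,0.));print(((P+.5)*6-.5-[1560,600]).round())
"
```

```text
strip [112.5 -52.2  -0. ] [112.2 -81.1   0. ] strip outer [127.3 -52.2   0. ]
tile bottom front [array([106.9, -35.1,   5.7]), array([107.7, -35.4,   7.7]), array([106.6, -80.6,   5.7]), array([107.4, -80.3,   7.7])]
gap L/R wall at tops [108.7 -35.9   0. ] [109.2 -81.3  -0. ] [106.6 -84.8   0. ]
[[651. 586.]
 [657. 404.]
 [573. 316.]
 [577. 126.]
 [171. 128.]
 [176. 318.]
 [ 94. 407.]
 [101. 588.]]
```

View pics/w16z.png

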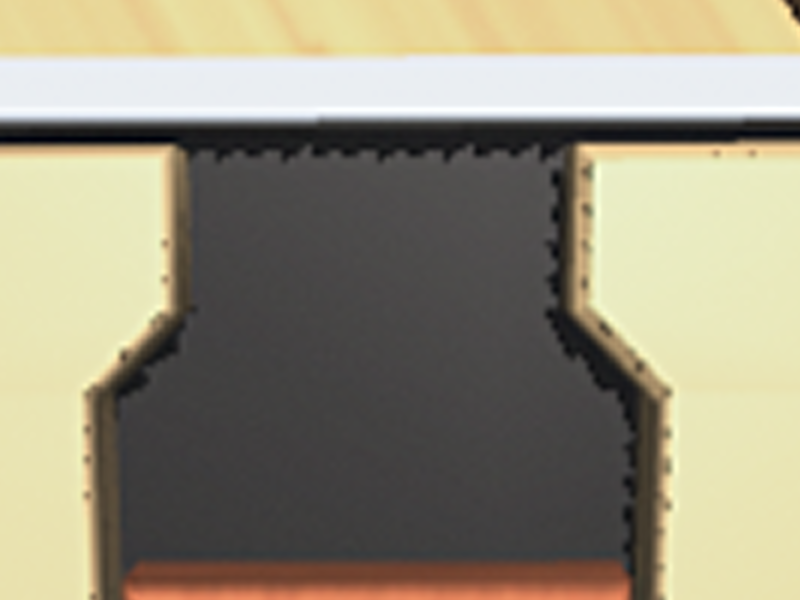

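{"fn": "play_rows", "kwargs": {"commands": [{"dx": 0.22, "dy": 0.06, "dz": 0, "rx": 0, "ry": 0, "rz": 0, "claw": 0.9}, {"dx": 0.22, "dy": 0.06, "dz": 0, "rx": 0, "ry": 0, "rz": 0, "claw": 0.9}, {"dx": 0.22, "dy": 0.06, "dz": 0.2, "rx": 0, "ry": 0, "rz": 0, "claw": 0.9}, {"dx": 0.22, "dy": 0.06, "dz": 0.3, "rx": 0, "ry": 0, "rz": 0, "claw": 0.9}, {"dx": 0.22, "dy": 0.06, "dz": 0.3, "rx": 0, "ry": 0, "rz": 0, "claw": 0.9}]}}

```text
time: 15.15
tool_pos: [0.6362, 0.1691, 0.1683]
tool_rot: [-0.123, 0.829, 0.505, 0.208]
contact_force: [0.6, 0.5, -1.7]
gripper_width: 0.512
```

```bash
python3 look.py w18 .1014 -.058 .010
```

```text
t 15.15 d(cm) [0.02 0.01 0.14] r [ 0.0004  0.     -0.0007] F [ 0.6  0.5 -1.7] w 0.512
t 15.2 d(cm) [0.01 0.01 0.14] r [ 0.0005 -0.0001 -0.0006] F [-0.4  0.3 -0.4] w 0.512
```

View pics/w18r.png

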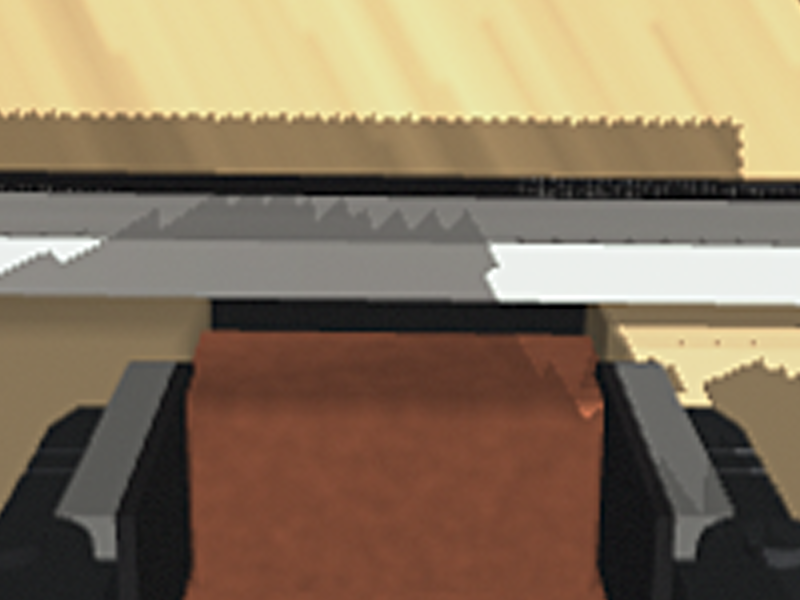

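{"fn": "play_rows", "kwargs": {"commands": [{"dx": 0, "dy": 0, "dz": 0.2, "rx": 0, "ry": 0, "rz": 0, "claw": 0.9}, {"dx": 0, "dy": 0, "dz": 0.4, "rx": 0, "ry": 0, "rz": 0, "claw": 0.9}, {"dx": 0, "dy": 0, "dz": 0.6, "rx": 0, "ry": 0, "rz": 0, "claw": 0.9}, {"dx": 0, "dy": 0, "dz": 0.6, "rx": 0, "ry": 0, "rz": 0, "claw": 0.9}]}}

```text
time: 15.6
tool_pos: [0.6374, 0.1717, 0.1625]
tool_rot: [-0.123, 0.829, 0.505, 0.208]
contact_force: [0.2, 0.7, -1.1]
gripper_width: 0.51
```

```bash
python3 look.py w19 .1014 -.058 .0
```

```text
t 15.6 d(cm) [0.04 0.04 0.49] r [-0.0003  0.0003 -0.0008] F [ 0.2  0.7 -1.1] w 0.51
t 15.65 d(cm) [0.03 0.02 0.51] r [-0.      0.0002 -0.0008] F [-0.3  0.2 -0.8] w 0.511
```

View pics/w19r.png

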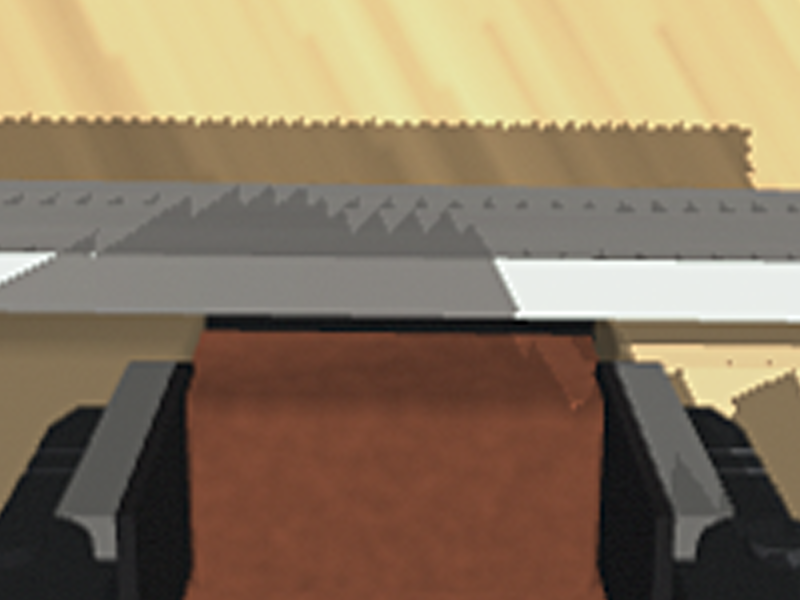

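{"fn": "play_rows", "kwargs": {"commands": [{"dx": -0.04, "dy": 0.02, "dz": 0.2, "rx": 0, "ry": 0, "rz": 0, "claw": 0.9}, {"dx": -0.04, "dy": 0.02, "dz": 0.4, "rx": 0, "ry": 0, "rz": 0, "claw": 0.9}, {"dx": -0.04, "dy": 0.02, "dz": 0.55, "rx": 0, "ry": 0, "rz": 0, "claw": 0.9}, {"dx": -0.04, "dy": 0.02, "dz": 0.58, "rx": 0, "ry": 0, "rz": 0, "claw": 0.9}, {"dx": -0.04, "dy": 0.02, "dz": 0.58, "rx": 0, "ry": 0, "rz": 0, "claw": 0.9}]}}

```text
time: 16.15
tool_pos: [0.6387, 0.1737, 0.1573]
tool_rot: [-0.123, 0.829, 0.505, 0.208]
contact_force: [-0.4, -0.3, -1.2]
gripper_width: 0.509
```

```bash
python3 look.py w20 .1014 -.058 .0
```

```text
t 16.15 d(cm) [ 0.07  0.01 -0.08] r [-0.0002  0.0003 -0.0008] F [-0.4 -0.3 -1.2] w 0.509
t 16.2 d(cm) [ 0.06  0.   -0.06] r [ 0.      0.0002 -0.0007] F [0.3 0.6 0.6] w 0.507
```

View pics/w20r.png

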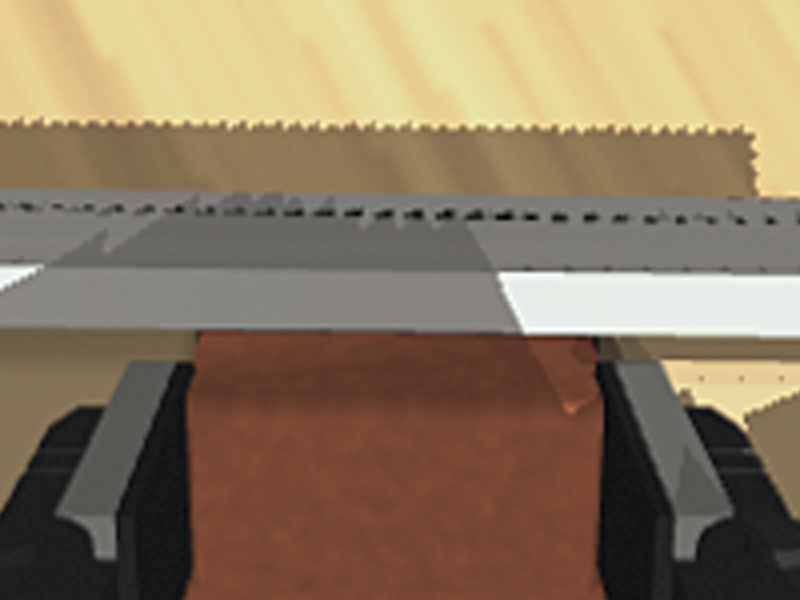

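{"fn": "play_rows", "kwargs": {"commands": [{"dx": 0, "dy": 0, "dz": 0.1, "rx": 0, "ry": 0, "rz": 0, "claw": 0.9}, {"dx": 0, "dy": 0, "dz": 0.2, "rx": 0, "ry": 0, "rz": 0, "claw": 0.9}, {"dx": 0, "dy": 0, "dz": 0.2, "rx": 0, "ry": 0, "rz": 0, "claw": 0.9}]}}

```text
time: 16.5
tool_pos: [0.6392, 0.174, 0.1569]
tool_rot: [-0.123, 0.829, 0.505, 0.208]
contact_force: [-5.7, -4.7, 5.3]
gripper_width: 0.51
```

Fingertips have just met the neighbours, as with the first tile; ease back and release.

{"fn": "play_rows", "kwargs": {"commands": [{"dx": 0, "dy": 0, "dz": -0.04, "rx": 0, "ry": 0, "rz": 0, "claw": 0.9}, {"dx": 0, "dy": 0, "dz": -0.04, "rx": 0, "ry": 0, "rz": 0, "claw": 0.45}, {"dx": 0, "dy": 0, "dz": -0.04, "rx": 0, "ry": 0, "rz": 0, "claw": 0.4}, {"dx": 0, "dy": 0, "dz": -0.04, "rx": 0, "ry": 0, "rz": 0, "claw": 0.4}, {"dx": 0, "dy": 0, "dz": -0.04, "rx": 0, "ry": 0, "rz": 0, "claw": 0.3}]}}

```text
time: 17.0
tool_pos: [0.6392, 0.1739, 0.1572]
tool_rot: [-0.123, 0.829, 0.505, 0.208]
contact_force: [-0.1, 0.5, -0.1]
gripper_width: 0.698
```

{"fn": "play_rows", "kwargs": {"commands": [{"dx": 0, "dy": 0, "dz": -1, "rx": 0, "ry": 0, "rz": 0, "claw": 0.3}, {"dx": -2, "dy": 0, "dz": -5, "rx": 0, "ry": 0, "rz": 0, "claw": 0.3}, {"dx": -4, "dy": 0, "dz": -8, "rx": 0, "ry": 0, "rz": 0, "claw": 0.3}, {"dx": -4, "dy": 0, "dz": -8, "rx": 0, "ry": 0, "rz": 0, "claw": 0.3}]}}

```text
time: 17.4
tool_pos: [0.6066, 0.1067, 0.2136]
tool_rot: [-0.121, 0.829, 0.504, 0.21]
contact_force: [0.3, -0.4, -0.3]
gripper_width: 0.705
```

```bash
python3 look.py w21 .082 -.0585 .08; python3 -c "
import cv2;a=cv2.imread('pics/w21.png');cv2.imwrite('pics/w21z.png',cv2.resize(a[60:360,120:520],(800,600),interpolation=cv2.INTER_CUBIC))"
```

```text
t 17.4 d(cm) [ 2.05 -0.23  0.38] r [ 0.0071 -0.001   0.0003] F [ 0.3 -0.4 -0.3] w 0.705
t 17.45 d(cm) [ 2.04 -0.14  0.19] r [ 0.0047 -0.0009 -0.    ] F [-0.5  0.2  0.3] w 0.701
```

View pics/w21z.png

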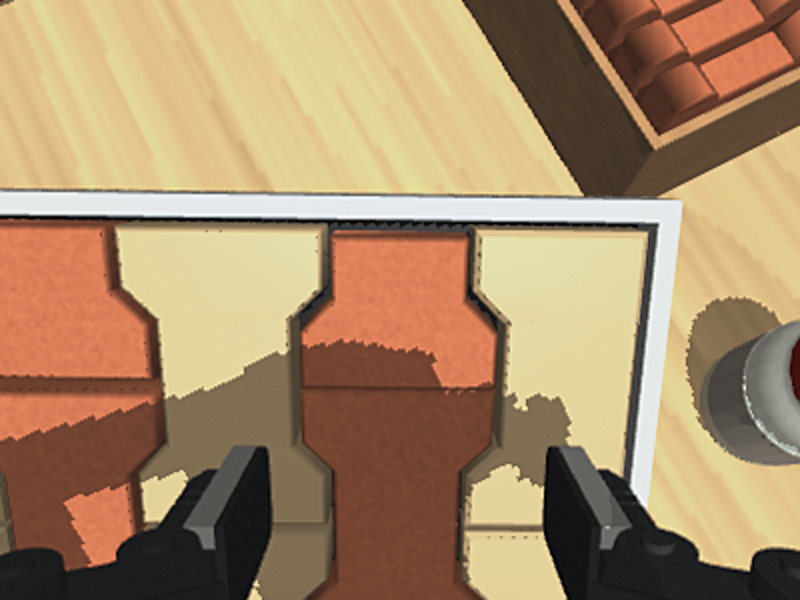

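{"fn": "play_rows", "kwargs": {"commands": [{"dx": 2.0, "dy": -0.1, "dz": 0.2, "rx": 0.005, "ry": -0.001, "rz": 0, "claw": 1}, {"dx": 2.0, "dy": -0.1, "dz": 3, "rx": 0.005, "ry": -0.001, "rz": 0, "claw": 1}, {"dx": 2.0, "dy": -0.1, "dz": 6, "rx": 0.005, "ry": -0.001, "rz": 0, "claw": 1}, {"dx": 2.0, "dy": -0.1, "dz": 7.3, "rx": 0.005, "ry": -0.001, "rz": 0, "claw": 1}, {"dx": 2.0, "dy": -0.1, "dz": 7.3, "rx": 0.005, "ry": -0.001, "rz": 0, "claw": 1}]}}

```text
time: 17.95
tool_pos: [0.6281, 0.1553, 0.1535]
tool_rot: [-0.125, 0.829, 0.505, 0.206]
contact_force: [0.2, 0.1, -0.7]
gripper_width: -0.005
```

```bash
python3 -c "
from b import *
rel(sq(.080,-.0585,.0007,rz=-.012))"
```

```text
t 17.95 d(cm) [-0.02  0.13  0.52] r [-0.0058  0.0025 -0.0011] F [ 0.2  0.1 -0.7] w -0.005
```

{"fn": "play_rows", "kwargs": {"commands": [{"dx": 0, "dy": 0.1, "dz": 0.2, "rx": -0.005, "ry": 0.002, "rz": 0, "claw": 1}, {"dx": 0, "dy": 0.1, "dz": 0.4, "rx": -0.005, "ry": 0.002, "rz": 0, "claw": 1}, {"dx": 0, "dy": 0.1, "dz": 0.5, "rx": -0.005, "ry": 0.002, "rz": 0, "claw": 1}, {"dx": 0, "dy": 0.1, "dz": 0.5, "rx": -0.005, "ry": 0.002, "rz": 0, "claw": 1}]}}

```text
time: 18.35
tool_pos: [0.6305, 0.1566, 0.15]
tool_rot: [-0.123, 0.829, 0.504, 0.208]
contact_force: [-0.6, 0.2, -0.2]
gripper_width: 0.002
```

{"fn": "play_rows", "kwargs": {"commands": [{"dx": 0, "dy": 0, "dz": 0.1, "rx": 0, "ry": 0, "rz": 0, "claw": 1}, {"dx": 0, "dy": 0, "dz": 0.15, "rx": 0, "ry": 0, "rz": 0, "claw": 1}, {"dx": 0, "dy": 0, "dz": 0.15, "rx": 0, "ry": 0, "rz": 0, "claw": 1}]}}

```text
time: 18.65
tool_pos: [0.6311, 0.1571, 0.1492]
tool_rot: [-0.123, 0.829, 0.504, 0.208]
contact_force: [-0.6, -0.9, 2.9]
gripper_width: -0.003
```

```bash
python3 -c "
from b import *
rel(sq(.080,-.0585,.0007,rz=-.012))"
```

```text
t 18.65 d(cm) [-0.08 -0.05 -0.01] r [ 0.0012 -0.0003 -0.0007] F [-0.6 -0.9  2.9] w -0.003
```

{"fn": "play_rows", "kwargs": {"commands": [{"dx": 0, "dy": 0, "dz": 0.1, "rx": 0, "ry": 0, "rz": 0, "claw": 1}, {"dx": 0, "dy": 0, "dz": 0.1, "rx": 0, "ry": 0, "rz": 0, "claw": 1}, {"dx": 0, "dy": 0, "dz": -1, "rx": 0, "ry": 0, "rz": 0, "claw": 1}, {"dx": -2, "dy": 0, "dz": -5, "rx": 0, "ry": 0, "rz": 0, "claw": 1}, {"dx": -6, "dy": 0, "dz": -9, "rx": 0, "ry": 0, "rz": 0, "claw": 1}]}}

```text
time: 19.15
tool_pos: [0.5901, 0.0785, 0.2009]
tool_rot: [-0.123, 0.828, 0.506, 0.21]
contact_force: [1.0, -0.9, 0.5]
gripper_width: -0.005
```

{"fn": "play_rows", "kwargs": {"commands": [{"dx": -4, "dy": -2, "dz": -4, "rx": 0, "ry": 0, "rz": 0, "claw": 1}, {"dx": -7, "dy": -4, "dz": -5, "rx": 0, "ry": 0, "rz": 0, "claw": 1}, {"dx": -7, "dy": -4, "dz": -5, "rx": 0, "ry": 0, "rz": 0, "claw": 1}]}}

```text
time: 19.45
tool_pos: [0.5127, 0.0188, 0.2114]
tool_rot: [-0.122, 0.829, 0.504, 0.209]
contact_force: [0.5, -0.4, -0.2]
gripper_width: -0.003
```

```bash
python3 -c "
from b import *
print(monitor.state()['time'],monitor.state()['contact_force'])
T=tool_T();im=grab_frame('wrist');cv2.imwrite('pics/w22.png',im);np.save('w22.npy',T)
s=grab_frame('side');cv2.imwrite('pics/side22.png',cv2.resize(s[200:350,190:390],(800,600),interpolation=cv2.INTER_CUBIC));cv2.imwrite('pics/top22.png',grab_frame('top'))"
```

```text
19.45 [ 0.48894248 -0.38839748 -0.23840617]
```

View pics/w22.png

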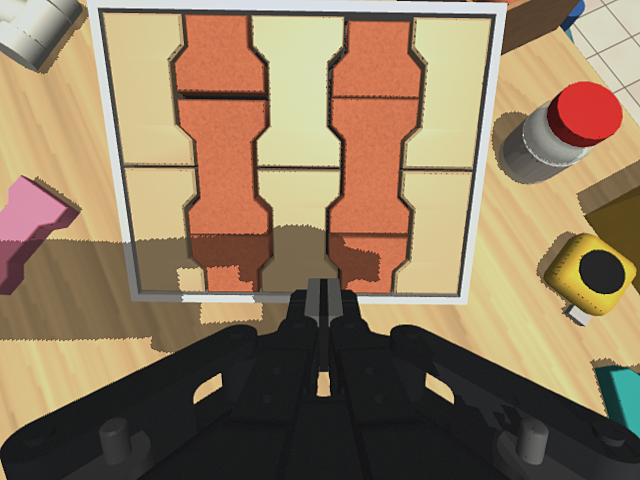

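View pics/side22.png

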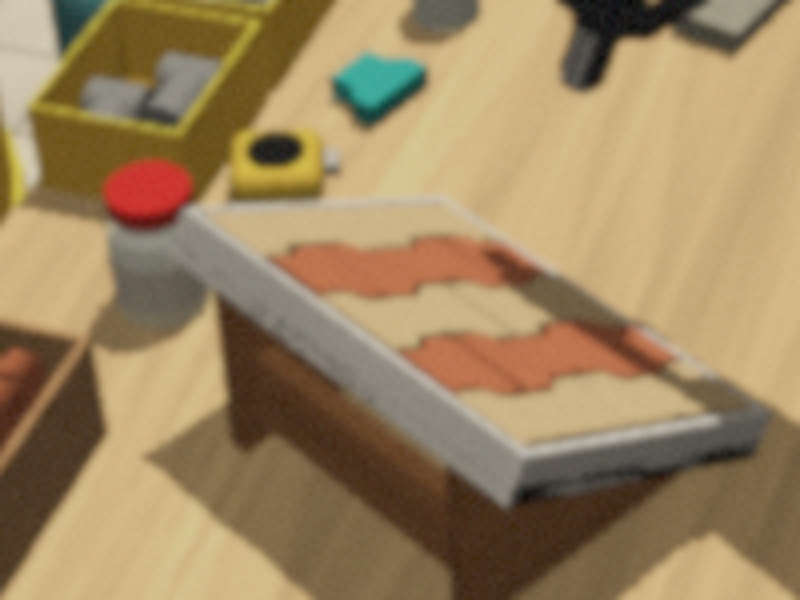

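View pics/top22.png

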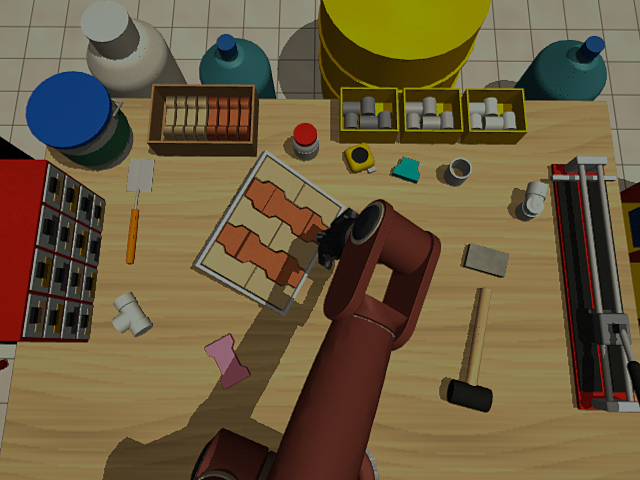

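```bash
python3 -c "
from plant import ticket
print(ticket.job_done())"
```

```text
the job is handed in; nothing more can be done
None
```

Both tiles are in the gaps of their own shape. The job was handed in at about 19.6 s of the 64 s; handing in reports no verdict.

**How they were placed:** I gripped each tile at the waist, put it into its gap square to the sloping face, and let go when the fingertips met the neighbouring tiles. Each tile then dropped the last 12 mm or so by itself. I worked out about 0.5 m/s for that drop against the 0.8 m/s limit, but did not measure it. I then pressed each one lightly with the closed fingers: about 10 N on the whole tile, and at least 3 N on the half.

**Last checks:**
- **Height:** Pressing met both tile tops at the same height, about 1.3 mm below where my board fit put flush. I took this as error in the fit, but did not touch a fixed tile to confirm it.
- **Position:** The closing pictures show both tiles looking level with their neighbours and turned the right way. Each has slid down the slope to rest on the tile below, so I expect it about 2.5 mm from centre, inside the 6 mm allowed.
- **Surroundings:** The other things on the counter show no movement in the top picture, compared by eye. The arm stood clear of everything with no contact force.

**Disagreements:** The near wrist view differed from the board fit by 1 to 2 mm along the face, and I corrected for that before each insertion.

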